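# Index the spice carousel and load the spare jar

## Robot

A 6-joint arm with a two-finger parallel gripper is mounted at the origin on a cart in front of the work surface, level with it; the furniture and walls round the work are solid. World frame = base frame: x ahead of the robot, y to its left, z up, the work surface at z = 0. Lengths are in m, angles in degrees, forces in N, time in s.
With the tool pointing down it reaches from about 0.325 to 0.925 m from the base axis. Payload 3.1 kg.
Tool frame: the origin (TCP) lies at the very end of the fingers, on their centre line; the grasp point (between the pads) lies 19 mm behind it; z points along the fingers, y is the line along which they close (so a half turn about z gives the same grasp; the last joint's range is limited). The gripper opens to 85 mm and grips with 20 to 120 N. Pads are 22 mm wide; open, the fingers measure 114 mm over their backs; the gripper's body (76 mm by 85 mm) begins 54 mm behind the grasp point. The pads swing forward as they close: fully open they stand 13 mm farther back than shut.
Start: joints at [-73.751, 12.427, 92.441, -0, 75.132, -6.429], TCP at [0.241, -0.577, 0.203] pointing down, gripper open.
Joint ranges: [-157.48, 157.48], [-44.54, 120.13], [17.64, 146.25], [-64.5, 244.5], [7.68, 150.69], [-147.95, 147.95]. Speed limits (degrees/s): [159.86, 159.86, 180, 180, 180, 180].

## Interface

Orientations are given as [roll, pitch, yaw] about the fixed x, y, z axes, in that order (R = Rz(yaw) Ry(pitch) Rx(roll)).
In Python, from plant import env, imaging gives the robot as it stands.
- The arm moves only by the tool apply_moves, never from a script. Its argument "increments" is a list of rows, each a list of 2 entries, a list of its own where there are three numbers: the shift along the tool's x, y, z normalised to -1 to 1, where 1 is 0.15 m, then the turn, a rotation vector about the tool's x, y, z normalised to -1 to 1, where 1 is pi rad. A call has 1 to 5 rows; each row is the pose to reach, as a shift and turn from the pose commanded when the call began, along the tool's axes at that moment, turning the shorter way round; what a row does not reach only later rows make up. A row lasts 1/12 s, in which the tool goes at most 41.7 mm and 7.16 degrees, less where a joint would pass 70% of its speed; a pose out of reach is approached as far as the arm can. A call with a number of a shift or a turn outside -1 to 1 is refused whole. A call with a gripper value outside its range is refused whole. "hand" is the finger opening in mm, from 0 to 85.4, set as the call begins (left out, the last holds). The fingers move at their own pace and stop on an object; "grip_force" is the grip in N (left out, the last holds). Time passes only in rows, so rows that repeat a pose let the fingers close. It gives the time, the measured TCP pose, the force, the opening and the grip force at its end, in the units of the state.
- env.state(): the state, without advancing time (a new reading comes with each control period).
- imaging.camera(name): name is "scene" or "side" or "wrist"; returns (picture, depth): 420x560x3 uint8, red, green, blue; 420x560 float32, m along the optical axis (not along the pixel's ray), 0 where there is no reading.
- imaging.get_calibration(name): a dict with "vertical_fov" (degrees; the focal length in pixels is half the picture's height over the tangent of half this angle, whatever the lens; pixels are square), "cx", "cy" (the principal point, pixels), "R" (3x3) and "t" (3): a world point X has camera coordinates R X + t. Camera axes: x right, y down, z forward; pixel columns grow to the right and rows downward; lengths in m; the calibration is good to about 2 mm. A picture is of the moment at which its call begins: read the wrist's pose just before it. get_calibration takes no time and is no camera call; for the wrist camera it gives the pose at the moment of the call.
- env.sign_off(): hands the job in; it is judged then, once.
The state is a dict: "clock": time; "joint_pos": joint angles; "qvel": joint speeds; "joint_efforts": joint torques, N m; "position": TCP position; "orientation": TCP orientation; "force": force on the tool from outside, world axes, zero at the start; "ft_torque": the same for the moment, N m; "opening": opening from 0.0 (shut) to 1.0 (fully open); "grasp_force": force on a finger pad.
Only numpy, scipy, OpenCV 4.12 (cv2) and the standard library are available. Lean on these libraries where they do the work, as an engineer would, in place of code of your own. Each camera call takes 0.05 s, during which the arm holds its last target. There are 200 camera calls.

## Task

Turn the spice carousel (a red bar handle on top turns it) until the empty cup clicks in under the window in the clear cover, and let it settle there. Then take the spice jar that lies on the worktop and put it down upright, lid on top, in that empty cup, seated on the cup's floor. Leave the tin, the salt shaker, the ramekin and the pepper mill standing where they are.

Things in the scene. Friction and masses are not known exactly. Their poses are not given: they have to be found in the camera images.
- carousel: Fixed spice carousel. Origin: on the turning axis, underside of its 300 x 300 x 10 mm dark base; -x is the loading side. Four 12 mm posts at x, y = +-139 mm carry a clear cover, underside 142 mm up, top 146 mm (steel trim to 148). Its only opening is the window: x -141 to +19 mm, y -65 to +65 mm.
- turntable (a joint): Angle of the wooden turntable (radius 132 mm, top 26 mm up), anticlockwise from above, range -1 to 3 rad; stays where left. Five cups 72 degrees apart at 95 mm radius: four hold fixed jars, one is empty. A spring detent at 0, 1.257, 2.513 rad pulls in from 4 degrees either side; 0.3 N m leaves it. At 0 the empty cup is under the window.
- handle (a point): Centre of the red bar handle on top of the spindle, on the turning axis, 186 mm above the worktop. The bar is 74 mm long, 14 mm thick and 32 mm high (170 to 202 mm up), lies along this frame's y, and turns with the turntable; the empty cup lies on this frame's -x side, square to the bar.
- empty_cup (a point): Centre of the floor of the empty aluminium cup (28 mm above the worktop; cup wall rises 20 mm above that floor; inner diameter 54 mm at the floor, 56 mm at the mouth). Turns with the turntable; its axes are the turntable's.
- window (a point): Where the empty cup must stop, seen from above: point in the plane of the cover's top, 95 mm from the turning axis towards the loading side.
- jar: The loose spice jar to load: clear glass with a black-brown lid, cylinder 41 mm in diameter (lid 40 mm), 105 mm long with lid (lid is the last 20 mm), 0.11 kg. Origin: centre of its bottom; z axis along the jar towards the lid. At the start it lies on its side on the worktop (axis 20 mm up).
- tin: Bystander: small food tin, 58 mm diameter, 72 mm high, standing; origin at the centre of the underside.
- salt: Bystander: glass salt shaker with grey top, 44 mm diameter, 90 mm high, standing; origin at the centre of the underside.
- ramekin: Bystander: white ramekin, 69 mm diameter, 38 mm high, standing; origin at the centre of the underside.
- mill: Bystander: dark wooden pepper mill, 58 mm diameter, 150 mm high, standing; origin at the centre of the underside.
Not all that is in view belongs to the job. What is shaped like the jar but blue or purple is not meant.

How it is judged (in metres and radians):
On the way:
1. the empty cup is clicked in under the window and the turntable is at rest with the handle let go, before the jar goes in (value of joint turntable between -0.06 and 0.06 rad and velocity of joint turntable between -0.1 and 0.1 rad/s and contact force between the fingers and turntable below 0.1 N and horizontal distance between jar and empty_cup above 0.05 m), for 0.3 s.
At the end, for the whole second after the job is handed in: The turntable rests within 0.06 rad of its window position; the jar stands in the once empty cup, lid up, tilted under 0.1 rad, bottom within 12 mm of the cup's centre and 4 mm of its floor, at rest; the four bystanders upright, within 30 mm of their starts (value of joint turntable between -0.06 and 0.06 rad and horizontal distance between jar and empty_cup below 0.012 m and z of jar in the frame of empty_cup between -0.004 and 0.004 m and angle between jar's own z axis and vertical below 0.1 rad and linear speed of jar below 0.02 m/s and distance of each of tin, salt, ramekin, mill from where it was at the start of the episode below 0.03 m and angle between each of tin, salt, ramekin, mill's own z axis and vertical below 0.2 rad); the robot touches nothing.
It fails at once if a bystander (tin, salt shaker, ramekin, pepper mill) is knocked over or moved by more than 30 mm (distance of any of tin, salt, ramekin, mill from where it was at the start of the episode above 0.03 m or angle between any of tin, salt, ramekin, mill's own z axis and vertical above 0.35 rad).
It also fails if it takes over 72 s, if anything falls off the work surface, if the arm or the gripper's body presses on something with over 40 N, if the wrist force passes 120 N, or if a joint passes its speed limit or range.

## Working session

There is one attempt and no reset: what is moved stays moved. The work goes in short steps, Python scripts to look and compute and a tool call to move; the robot and the scene stay as the last step left them, time stands still between calls to the robot, and variables do not carry over. Pictures are saved under pics/ and viewed, at most 11 in all, crops included, and the job is handed in when it is done.

Besides the shell and the picture viewer there is one more tool, called by a JSON object that holds its "fn" and its "kwargs". apply_moves: Moves the arm, as the interface text tells. Scaled input: -1 to 1 covers 0.15 m each way for a shift and pi rad each way for a turn. Its arguments: {"type":"object","properties":{"increments":{"type":"array"},"hand":{"type":"number"},"grip_force":{"type":"number"}},"required":["increments"]}

```bash
ls; mkdir -p pics; cat > h.py <<'E'
import numpy as np, cv2
from plant import env, imaging
from scipy.spatial.transform import Rotation as Ro
def cloud(name):
    c=imaging.get_calibration(name); p,d=imaging.camera(name)
    f=210/np.tan(np.radians(c["vertical_fov"])/2)
    v,u=np.mgrid[:420,:560]
    P=np.stack([(u-c["cx"])/f*d,(v-c["cy"])/f*d,d],-1)
    W=(P-np.array(c["t"]))@np.array(c["R"])
    W[d==0]=np.nan
    return p,d,W
def save(p,n): cv2.imwrite("pics/"+n,cv2.cvtColor(p,cv2.COLOR_RGB2BGR))
E
python3 - <<'E'
from h import *
print(env.state())
out={}
for n in("scene","side"):
    p,d,W=cloud(n); np.savez(n+".npz",p=p,d=d,W=W); out[n]=p
    c=imaging.get_calibration(n); print(n,c["vertical_fov"],-np.array(c["R"]).T@c["t"])
save(np.vstack([cv2.resize(out["scene"],(560,420))]),"scene0.png"); save(out["side"],"side0.png")
E
```

```text
pics
{'clock': 0.0, 'joint_pos': array([-7.37521057e+01,  1.24770822e+01,  9.25284727e+01,  2.33422673e-04,
        7.51299837e+01, -6.43027055e+00]), 'qvel': array([-0.08320766,  0.01996563, -0.04356891, -0.02757225, -0.06096499,
        0.0052016 ]), 'joint_efforts': array([-3.53626083e-04, -3.96846306e+01, -3.03856659e+01, -2.02286196e-04,
        9.65807587e-03, -6.18593843e-08]), 'position': array([ 0.24073168, -0.57583698,  0.20196486]), 'orientation': array([-1.79865339e+02, -1.54035423e-02,  2.26780866e+01]), 'force': array([-0.00108809, -0.1701432 ,  0.42818961]), 'ft_torque': array([ 0.01015332, -0.00013403,  0.03581576]), 'grasp_force': 0.0, 'opening': 1.0027923485531198}
scene 43.14621300913416 [-0.10526819  0.9057431   1.1595531 ]
side 42.30905292043455 [0.36368738 0.91137612 1.03544278]
```

View pics/scene0.png

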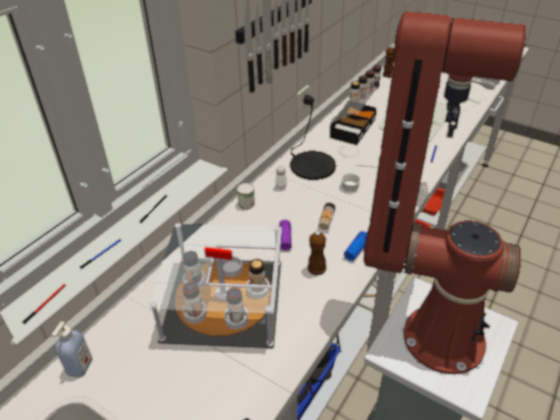

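View pics/side0.png

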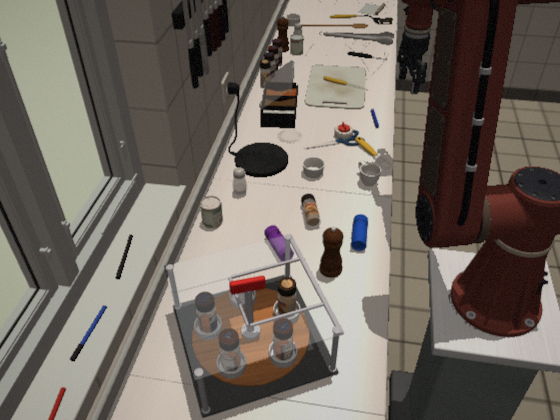

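The scene and side views show three jar-like things in the side view: the amber jar with a dark lid (311,208), a purple one (278,242) and a blue one (360,231). I choose the amber one. The carousel is around (255,335), with its red handle at (248,284). Next I measure and check the crop.

```bash
python3 - <<'E'
from h import *
S={n:np.load(n+".npz") for n in("scene","side")}
for n in S:
    p,W=S[n]["p"],S[n]["W"]
    hsv=cv2.cvtColor(p,cv2.COLOR_RGB2HSV).astype(int)
    H=W[...,2]
    red=((hsv[...,0]<6)|(hsv[...,0]>174))&(hsv[...,1]>190)&(hsv[...,2]>90)&(H>.15)&(H<.22)&(np.abs(W[...,1]-.45)<.4)
    pts=W[red]; print(n,"red",red.sum())
    if red.sum():
        print(np.nanmedian(pts,0)); t=pts[pts[:,2]>.195]; 
        if len(t)>8:
            c,(w,h),a=cv2.minAreaRect(t[:,:2].astype(np.float32)); print("top",t.mean(0),c,w,h,a)
    for m,(lo,hi) in {"mid":((0.012),(.2))}.items():pass
# clusters on worktop by height in side view
for n in S:
    W=S[n]["W"];H=W[...,2]
    m=((H>.012)&(H<.19)&(W[...,0]>.1)&(W[...,0]<.9)&(W[...,1]>-.5)&(W[...,1]<.8)).astype(np.uint8)
    k,l,st,ce=cv2.connectedComponentsWithStats(m,connectivity=4)
    for i in range(1,k):
        if st[i,4]>40:
            q=W[l==i]; print(n,ce[i].round(),st[i,4],"mean",np.median(q,0).round(3),"min",np.percentile(q,2,axis=0).round(3),"max",np.percentile(q,98,axis=0).round(3))
p=S["side"]["p"]
a=cv2.resize(p[225:400,150:350],(800,600)[:1]+(700,)) [:600]
a=cv2.resize(p[225:400,150:350],(480,420)); b=cv2.resize(p[180:270,255:385],(320,222))
im=np.zeros((420,800,3),np.uint8); im[:,:480]=a; im[:222,480:]=b; save(im,"crop1.png")
E
```

```text
scene red 202
[0.54979167 0.20976382 0.1943482 ]
top [0.55140526 0.20873677 0.19997422] (0.5519105792045593, 0.2083839327096939) 0.06362847238779068 0.01198643259704113 20.518726348876953
side red 177
[0.55678037 0.20834839 0.1992992 ]
top [0.55640506 0.2094845  0.19915996] (0.5558279156684875, 0.20902608335018158) 0.07031892240047455 0.014766811393201351 23.269554138183594
scene [160. 265.] 31548 mean [0.803 0.265 0.131] min [ 0.404 -0.409  0.019] max [0.891 0.664 0.17 ]
scene [311. 166.] 890 mean [ 0.659 -0.44   0.02 ] min [ 0.584 -0.496  0.013] max [ 0.742 -0.377  0.026]
scene [280. 177.] 227 mean [ 0.689 -0.285  0.054] min [ 0.676 -0.306  0.016] max [ 0.711 -0.275  0.09 ]
scene [350. 181.] 247 mean [ 0.496 -0.436  0.028] min [ 0.463 -0.461  0.013] max [ 0.527 -0.392  0.041]
scene [326. 216.] 335 mean [ 0.471 -0.215  0.036] min [ 0.447 -0.277  0.015] max [ 0.502 -0.174  0.044]
scene [317. 252.] 647 mean [ 0.391 -0.017  0.083] min [ 0.374 -0.044  0.014] max [ 0.419 -0.007  0.142]
scene [355. 246.] 369 mean [ 0.332 -0.145  0.036] min [ 0.316 -0.209  0.014] max [ 0.352 -0.108  0.045]
side [183. 300.] 37099 mean [0.802 0.237 0.132] min [ 0.398 -0.379  0.021] max [0.894 0.498 0.167]
side [256. 165.] 1415 mean [ 0.68  -0.424  0.018] min [ 0.59  -0.496  0.013] max [ 0.741 -0.276  0.084]
side [313. 166.] 277 mean [ 0.496 -0.436  0.027] min [ 0.465 -0.461  0.013] max [ 0.527 -0.39   0.038]
side [369. 173.] 390 mean [ 0.325 -0.421  0.035] min [ 0.295 -0.448  0.015] max [ 0.356 -0.373  0.051]
side [310. 210.] 432 mean [ 0.478 -0.214  0.034] min [ 0.448 -0.274  0.015] max [ 0.507 -0.173  0.041]
side [359. 232.] 480 mean [ 0.337 -0.148  0.035] min [ 0.318 -0.211  0.015] max [ 0.356 -0.108  0.041]
side [331. 251.] 846 mean [ 0.401 -0.015  0.083] min [ 0.377 -0.037  0.013] max [ 0.424 -0.006  0.142]
```

View pics/crop1.png

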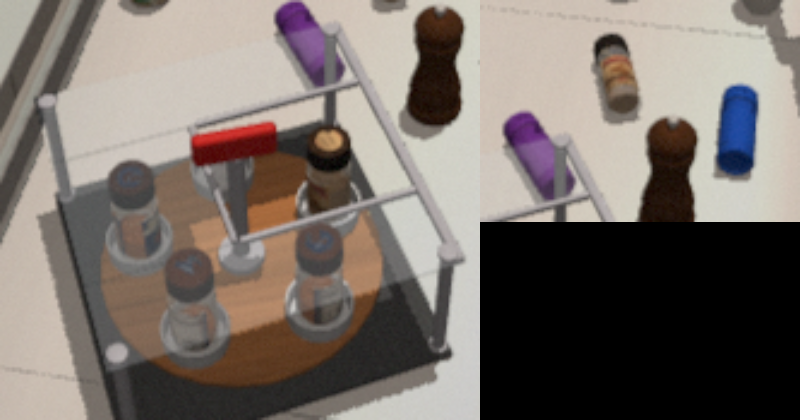

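The crop shows the jar (crop 617,72) with its black-brown lid at the far end and a labelled clear body, against the purple (540,155) and blue (738,130) decoys. The carousel's empty cup is behind the handle at crop (222,170). The window trim opens to the right, towards the robot. Now I fit the frames.

```bash
python3 - <<'E'
from h import *
c=imaging.get_calibration("side"); R=np.array(c["R"]);t=np.array(c["t"]);f=210/np.tan(np.radians(c["vertical_fov"])/2)
def ray(u,v,z):
    o=-R.T@t; d=R.T@np.array([(u-c["cx"])/f,(v-c["cy"])/f,1]); return o+d*(z-o[2])/d[2]
posts=[ray(*q,.147)[:2] for q in((169.6,266.7),(288,238.3),(338,330),(198.7,371.7))]
P=np.array(posts); print(P, P.mean(0)); 
for i in range(4): e=P[(i+1)%4]-P[i]; print(np.linalg.norm(e),np.degrees(np.arctan2(e[1],e[0])))
print("empty mouth",ray(150+222/2.4,225+170/2.4,.045), "other cups")
C=P.mean(0)
for q in((222,170),(328,205),(320,303),(195,328),(139,240)):
    w=ray(150+q[0]/2.4,225+q[1]/2.4,.045)[:2]; d=w-C; print(q,w,np.linalg.norm(d),np.degrees(np.arctan2(d[1],d[0])))
for n in("scene","side"):
    S=np.load(n+".npz");p,W=S["p"],S["W"]; hsv=cv2.cvtColor(p,cv2.COLOR_RGB2HSV).astype(int)
    red=((hsv[...,0]<6)|(hsv[...,0]>174))&(hsv[...,1]>190)&(hsv[...,2]>90)&(W[...,2]>.196)&(W[...,2]<.215)&(np.abs(W[...,1]-.3)<.3)
    q=W[red][:,:2]; u,s,v=np.linalg.svd(q-q.mean(0)); print(n,"bar",q.mean(0),np.degrees(np.arctan2(v[0][1],v[0][0]))%180)
    # jar top line
    m=(W[...,2]>.03)&(W[...,2]<.06)&(abs(W[...,0]-.475)<.06)&(abs(W[...,1]+.22)<.08)
    q=W[m]; u,s,v=np.linalg.svd(q[:,:2]-q[:,:2].mean(0)); a=(q[:,:2]-q[:,:2].mean(0))@v[0]
    print("jar",q.mean(0),v[0],a.min(),a.max(),"ends",q[:,:2].mean(0)+v[0]*a.min(),q[:,:2].mean(0)+v[0]*a.max(), "z",np.percentile(q[:,2],[50,95]))
    V=hsv[...,2][m]; print("brightness along",[(round(x,3),int(V[(a>=x)&(a<x+.02)].mean())) for x in np.arange(-.05,.05,.02) if ((a>=x)&(a<x+.02)).any()])
E
```

```text
[[0.74548774 0.1529111 ]
 [0.50184697 0.02096274]
 [0.36366184 0.25823723]
 [0.60852429 0.39461192]] [0.55488021 0.20668075]
0.277076155146555 -151.5613830098616
0.2745802549309895 120.21588490903923
0.2802778594248652 29.115361102650734
0.27780977350604746 -60.46128053672082
empty mouth [0.5918972  0.12503285 0.045     ] other cups
(222, 170) [0.5918972  0.12503285] 0.08964728747973046 -65.61171939055089
(328, 205) [0.48348239 0.14943146] 0.09151572938222288 -141.27613327579195
(320, 303) [0.47301554 0.25729186] 0.096246085404801 148.27443822631173
(195, 328) [0.57612904 0.30082011] 0.09650768380857143 77.28053581246077
(139, 240) [0.64930517 0.2188517 ] 0.09520612111682442 7.344672879906035
scene bar [0.5513702  0.20856398] 22.477856882182834
jar [ 0.47423726 -0.22393671  0.03760084] [-0.30792706  0.95140997] -0.05936741702519017 0.0499597503828177 ends [ 0.49251809 -0.28041946] [ 0.4588533 -0.1764045] z [0.03774588 0.04290402]
brightness along [(np.float64(-0.05), 100), (np.float64(-0.03), 168), (np.float64(-0.01), 186), (np.float64(0.01), 170), (np.float64(0.03), 156)]
side bar [0.5559626  0.20912231] 23.34345182979554
jar [ 0.47797577 -0.22160872  0.03601213] [-0.27802914  0.96057264] -0.058931187410060225 0.0504770087784096 ends [ 0.49436036 -0.2782164 ] [ 0.46394169 -0.17312188] z [0.03615282 0.04078567]
brightness along [(np.float64(-0.05), 61), (np.float64(-0.03), 133), (np.float64(-0.01), 149), (np.float64(0.01), 126), (np.float64(0.03), 116)]
```

Measured: carousel centre is about (0.555, 0.208), with yaw about 29.3°. The post spacing of 275–280 mm matches 278. The empty cup is at heading about -67° and must reach -150.7°, so about 84° clockwise. The handle bar lies at about 23°, which agrees. The jar's midpoint is about (0.477,-0.226), with the lid heading about -73°. Tool yaw 203 → 119 keeps joint 6 in range for the turn.

```bash
cat >> h.py <<'E'
def rot(yaw,tilt=0):
    "tool down at yaw, then tilted about its own y by tilt deg"
    return Ro.from_euler("xyz",[180,0,yaw],degrees=True)*Ro.from_euler("y",tilt,degrees=True)
def cur():
    s=env.state(); return s["position"],Ro.from_euler("xyz",s["orientation"],degrees=True)
def plan(way,start=None):
    "way: list of (p,R); prints shift/0.15, turn/pi for each leg, assuming the last was reached"
    p0,R0=start or cur()
    for p,R in way:
        print("sh",(R0.inv().apply(np.array(p)-p0)/.15).round(3),"tu",((R0.inv()*R).as_rotvec()/np.pi).round(4)); p0,R0=np.array(p),R
E
python3 - <<'E'
from h import *
p,R=cur()
T=np.array([.555,.208,.30]); way=[]
for k in range(1,7):
    q=p+(T-p)*k/6; q[2]=min(.30,p[2]+.05*k); way.append((q,rot(22.68+180*k/6)))
plan(way)
E
```

```text
sh [ 0.658 -0.67  -0.332] tu [-0.0007 -0.0003 -0.1667]
sh [ 0.904 -0.25  -0.32 ] tu [ 0.      0.     -0.1667]
sh [0.908 0.235 0.   ] tu [ 0.      0.     -0.1667]
sh [0.669 0.658 0.   ] tu [-0.      0.     -0.1667]
sh [0.25  0.904 0.   ] tu [ 0.      0.     -0.1667]
sh [-0.235  0.908  0.   ] tu [ 0.      0.     -0.1667]
```

{"fn": "apply_moves", "kwargs": {"increments": [[[0.658,-0.67,-0.332],[0,0,-0.1667]],[[0.658,-0.67,-0.332],[0,0,-0.1667]],[[0.658,-0.67,-0.332],[0,0,-0.1667]],[[0.658,-0.67,-0.332],[0,0,-0.1667]],[[0.658,-0.67,-0.332],[0,0,-0.1667]]]}}

```text
clock: 0.52
position: [0.2954, -0.4428, 0.2551]
orientation: [179.9, -0.0, 53.1]
force: [0.6, -1.2, 0.0]
opening: 0.998
grasp_force: 0.0
```

{"fn": "apply_moves", "kwargs": {"increments": [[[0.904,-0.25,-0.32],[0,0,-0.1667]],[[0.904,-0.25,-0.32],[0,0,-0.1667]],[[0.904,-0.25,-0.32],[0,0,-0.1667]],[[0.904,-0.25,-0.32],[0,0,-0.1667]],[[0.904,-0.25,-0.32],[0,0,-0.1667]]]}}

```text
clock: 0.93
position: [0.3475, -0.313, 0.3031]
orientation: [179.8, 0.1, 83.1]
force: [-0.3, -0.9, -0.4]
opening: 0.998
grasp_force: 0.0
```

{"fn": "apply_moves", "kwargs": {"increments": [[[0.908,0.235,0],[0,0,-0.1667]],[[0.908,0.235,0],[0,0,-0.1667]],[[0.908,0.235,0],[0,0,-0.1667]],[[0.908,0.235,0],[0,0,-0.1667]],[[0.908,0.235,0],[0,0,-0.1667]]]}}

```text
clock: 1.35
position: [0.3985, -0.1827, 0.3002]
orientation: [-180.0, -0.1, 113.0]
force: [0.5, -0.3, -0.1]
opening: 1.001
grasp_force: 0.0
```

{"fn": "apply_moves", "kwargs": {"increments": [[[0.669,0.658,0],[0,0,-0.1667]],[[0.669,0.658,0],[0,0,-0.1667]],[[0.669,0.658,0],[0,0,-0.1667]],[[0.669,0.658,0],[0,0,-0.1667]],[[0.669,0.658,0],[0,0,-0.1667]]]}}

```text
clock: 1.77
position: [0.4511, -0.053, 0.3002]
orientation: [-180.0, -0.1, 142.9]
force: [-0.7, 0.1, -0.3]
opening: 0.998
grasp_force: 0.0
```

{"fn": "apply_moves", "kwargs": {"increments": [[[0.25,0.904,0],[0,0,-0.1667]],[[0.25,0.904,0],[0,0,-0.1667]],[[0.25,0.904,0],[0,0,-0.1667]],[[0.25,0.904,0],[0,0,-0.1667]],[[0.25,0.904,0],[0,0,-0.1667]]]}}

```text
clock: 2.18
position: [0.5038, 0.0769, 0.3001]
orientation: [-180.0, -0.1, 172.8]
force: [-0.1, -1.3, -0.2]
opening: 0.996
grasp_force: 0.0
```

{"fn": "apply_moves", "kwargs": {"increments": [[[-0.235,0.908,0],[0,0,-0.1667]],[[-0.235,0.908,0],[0,0,-0.1667]],[[-0.235,0.908,0],[0,0,-0.1667]],[[-0.235,0.908,0],[0,0,-0.1667]],[[-0.235,0.908,0],[0,0,-0.1667]]]}}

```text
clock: 2.6
position: [0.5564, 0.2069, 0.2998]
orientation: [-180.0, -0.1, -157.3]
force: [0.4, 0.0, 0.8]
opening: 1.0
grasp_force: 0.0
```

```bash
cat >> h.py <<'E'
def bar(n="wrist"):
    p,d,W=cloud(n); hsv=cv2.cvtColor(p,cv2.COLOR_RGB2HSV).astype(int)
    red=((hsv[...,0]<8)|(hsv[...,0]>172))&(hsv[...,1]>150)&(hsv[...,2]>60)&(np.hypot(W[...,0]-.555,W[...,1]-.208)<.08)
    red&=(W[...,2]>.193)&(W[...,2]<.212)
    q=W[red]; c,wh,a=cv2.minAreaRect(q[:,:2].astype(np.float32)); u,s,v=np.linalg.svd(q[:,:2]-q[:,:2].mean(0),full_matrices=False)
    print(n,"bar n",red.sum(),"rect c",np.round(c,4),np.round(wh,4),"mean",q.mean(0).round(4),"dir",np.degrees(np.arctan2(v[0][1],v[0][0]))%180)
    return p,W
E
python3 - <<'E'
from h import *
s=env.state(); print(s["position"],s["orientation"],s["joint_pos"])
p,W=bar(); save(p,"w1.png"); bar("side")
E
```

```text
[0.55637806 0.20692269 0.29983118] [-1.79968530e+02 -6.93483755e-02 -1.57263366e+02] [ 1.36521715e+01  5.13204916e+00  9.03863745e+01 -4.22158662e-02
  8.45450875e+01 -9.90804450e+01]
wrist bar n 1039 rect c [0.5536 0.2038] [0.0706 0.0127] mean [0.5527 0.203  0.2009] dir 23.27209832140753
side bar n 222 rect c [0.5556 0.2084] [0.071  0.0169] mean [0.5556 0.2092 0.1982] dir 24.1349991050873
```

View pics/w1.png

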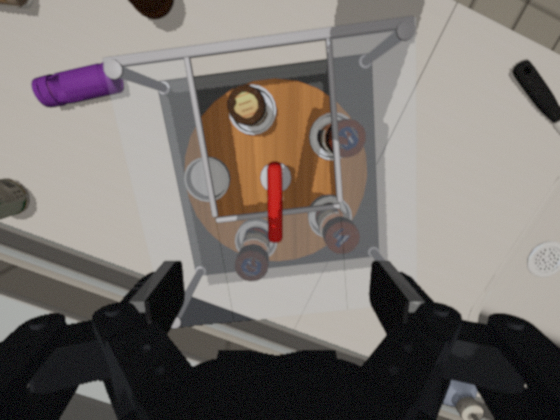

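The wrist view shows the red bar at (275,202), running along the tool's x. The empty cup is at left (207,180), and the window frame runs from the trim at (215,215) up to the loading edge. The bar centre agrees with the TCP within about 2 mm, so I descend and grip.

{"fn": "apply_moves", "kwargs": {"increments": [[[0,0,0.2],[0,0,0]],[[0,0,0.4],[0,0,0]],[[0,0,0.6],[0,0,0]],[[0,0,0.75],[0,0,0]],[[0,0,0.84],[0,0,0]]], "hand": 50}}

```text
clock: 3.12
position: [0.5528, 0.2034, 0.1715]
orientation: [-180.0, -0.3, -157.7]
force: [-0.1, -0.7, -0.9]
opening: 0.585
grasp_force: 0.0
```

{"fn": "apply_moves", "kwargs": {"increments": [[[0,0,0],[0,0,0]],[[0,0,0],[0,0,0]],[[0,0,0],[0,0,0]],[[0,0,0],[0,0,0]],[[0,0,0],[0,0,0]]], "hand": 0, "grip_force": 40}}

```text
clock: 3.53
position: [0.5564, 0.2074, 0.1775]
orientation: [-180.0, 0.2, -157.3]
force: [-0.1, -0.7, 0.0]
opening: 0.001
grasp_force: 0.0
```

{"fn": "apply_moves", "kwargs": {"increments": [[[0,0,0],[0,0,0]],[[0,0,0],[0,0,0]],[[0,0,0],[0,0,0]],[[0,0,0],[0,0,0]],[[0,0,0],[0,0,0]]]}}

```text
clock: 3.95
position: [0.5548, 0.2073, 0.1751]
orientation: [180.0, -0.0, -157.3]
force: [-0.3, 0.1, -0.4]
opening: -0.001
grasp_force: 0.0
```

```bash
python3 - <<'E'
from h import *
s=env.state(); print(s["position"],s["orientation"],s["opening"],s["grasp_force"])
p,d,W=cloud("side"); q,d,W=cloud("wrist"); im=np.hstack([cv2.resize(p[180:380,120:340],(440,400)),cv2.resize(q,(360,270)).repeat(1,0)[:270] if 0 else cv2.copyMakeBorder(cv2.resize(q,(360,270)),0,130,0,0,cv2.BORDER_CONSTANT)])
save(im,"grip1.png")
E
```

```text
[0.55483662 0.20727618 0.17508563] [ 1.79999955e+02 -5.05121982e-03 -1.57275270e+02] -0.0009802488079673683 0.0
```

View pics/grip1.png

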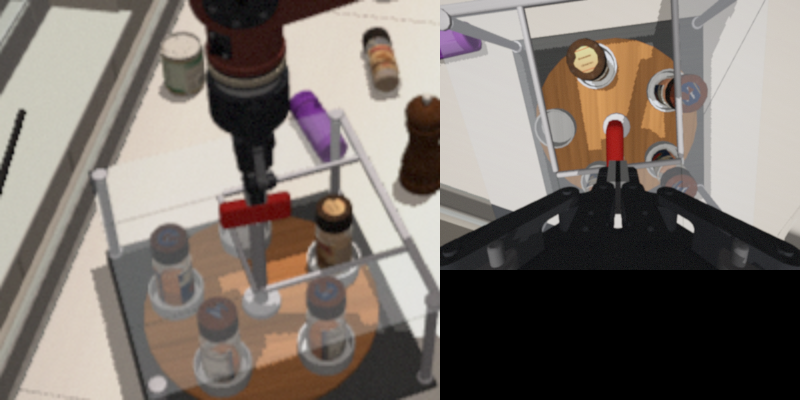

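```bash
python3 - <<'E'
from h import *
p,d,W=cloud("side")
for v in range(252,300,4):
    print(v,[ (p[v,u].tolist(),W[v,u].round(3).tolist()) for u in (244,250,254)])
bar("side")
p,d,W=cloud("wrist")
for v in range(190,275,7): print(v,p[v,272].tolist(),W[v,272].round(3).tolist())
E
```

```text
252 [([24, 16, 23], [0.548, 0.246, 0.323]), ([11, 12, 15], [0.538, 0.24, 0.318]), ([11, 14, 17], [0.535, 0.22, 0.299])]
256 [([18, 22, 18], [0.547, 0.25, 0.317]), ([52, 48, 51], [0.538, 0.241, 0.309]), ([19, 25, 18], [0.53, 0.241, 0.311])]
260 [([20, 15, 18], [0.547, 0.251, 0.307]), ([65, 63, 63], [0.537, 0.248, 0.306]), ([15, 17, 21], [0.537, 0.218, 0.274])]
264 [([18, 23, 23], [0.555, 0.226, 0.269]), ([67, 64, 65], [0.536, 0.254, 0.302]), ([114, 110, 107], [0.537, 0.217, 0.262])]
268 [([49, 48, 48], [0.548, 0.252, 0.287]), ([65, 63, 64], [0.536, 0.254, 0.292]), ([63, 61, 63], [0.528, 0.256, 0.295])]
272 [([21, 23, 22], [0.544, 0.268, 0.294]), ([48, 43, 45], [0.533, 0.267, 0.295]), ([39, 38, 36], [0.527, 0.262, 0.291])]
276 [([29, 32, 29], [0.548, 0.258, 0.271]), ([17, 23, 20], [0.546, 0.22, 0.229]), ([192, 169, 158], [0.588, 0.021, -0.001])]
280 [([63, 59, 58], [0.56, 0.217, 0.211]), ([14, 15, 17], [0.547, 0.219, 0.216]), ([132, 33, 31], [0.542, 0.204, 0.2])]
284 [([101, 15, 11], [0.561, 0.215, 0.197]), ([96, 18, 14], [0.55, 0.21, 0.193]), ([97, 16, 15], [0.542, 0.206, 0.19])]
288 
[... 269 characters left out ...]
0.211, 0.153]), ([78, 73, 73], [0.55, 0.213, 0.158]), ([125, 120, 118], [0.565, 0.123, 0.048])]
side bar n 168 rect c [0.5545 0.2114] [0.0712 0.0206] mean [0.5555 0.2103 0.1985] dir 22.98583661953721
190 [96, 8, 9] [0.521, 0.19, 0.187]
197 [136, 23, 14] [0.522, 0.191, 0.199]
204 [158, 27, 26] [0.525, 0.192, 0.201]
211 [163, 34, 29] [0.528, 0.193, 0.202]
218 [162, 33, 29] [0.531, 0.194, 0.203]
225 [161, 30, 25] [0.534, 0.196, 0.202]
232 [163, 32, 31] [0.538, 0.197, 0.201]
239 [163, 33, 30] [0.541, 0.199, 0.201]
246 [163, 35, 31] [0.544, 0.2, 0.202]
253 [73, 72, 72] [0.544, 0.2, 0.211]
260 [72, 71, 71] [0.544, 0.2, 0.22]
267 [71, 72, 69] [0.544, 0.2, 0.227]
274 [69, 69, 69] [0.544, 0.2, 0.233]
```

```bash
python3 - <<'E'
from h import *
p,d,W=cloud("wrist"); print(env.state()["force"],env.state()["opening"])
save(cv2.resize(p[180:330,210:350],(746,600)[:2] if 0 else (560,600),interpolation=cv2.INTER_CUBIC),"w2.png")
E
```

```text
[ 0.12327709 -0.11494767 -0.43851048] -0.004774952495024368
```

View pics/w2.png

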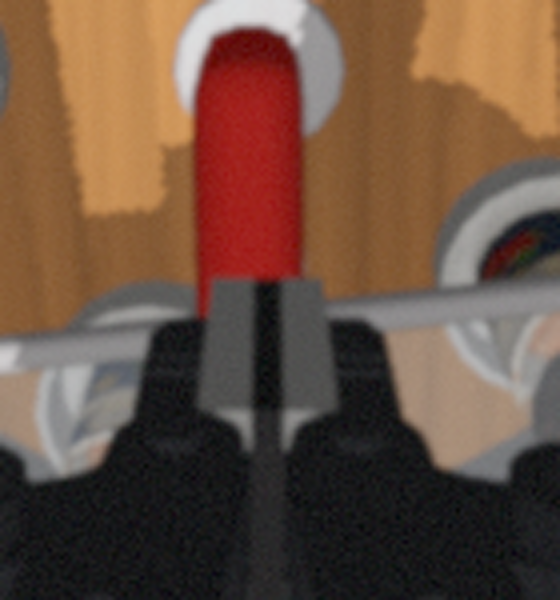

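The crop shows shut pads (crop 205–330 wide, lower edge at row 280) ending right at the bar's top face, with the bar not between them. I will raise the tool and measure where the fingertips really are relative to the reported TCP.

{"fn": "apply_moves", "kwargs": {"increments": [[[0,0,-0.2],[0,0,0]],[[0,0,-0.4],[0,0,0]],[[0,0,-0.4],[0,0,0]],[[0,0,-0.4],[0,0,0]],[[0,0,-0.4],[0,0,0]]]}}

```text
clock: 4.67
position: [0.5548, 0.2071, 0.2351]
orientation: [-180.0, 0.0, -157.3]
force: [0.3, -0.0, -0.2]
opening: -0.003
grasp_force: 0.0
```

```bash
python3 - <<'E'
from h import *
s=env.state(); print(s["position"],s["orientation"],s["opening"],s["force"])
p,d,W=cloud("wrist")
for u in (266,272,282,290): print(u,[(v,p[v,u].tolist(),W[v,u].round(3).tolist()) for v in range(215,290,6)][:13])
p,d,W=cloud("side")
m=(np.hypot(W[...,0]-.555,W[...,1]-.207)<.025)&(W[...,2]>.15)&(p.max(-1)<70); q=W[m]; print("dark low pts side",q[np.argsort(q[:,2])][:25:3].round(3))
bar("wrist")
E
```

```text
[0.55481156 0.20713449 0.23505212] [-1.79999912e+02  3.70722266e-03 -1.57286038e+02] -0.0027639055977833915 [ 0.30236381 -0.03742064 -0.23537113]
266 [(215, [187, 30, 23], [0.547, 0.196, 0.2]), (221, [187, 31, 23], [0.551, 0.197, 0.2]), (227, [153, 22, 19], [0.555, 0.199, 0.2]), (233, [134, 24, 18], [0.559, 0.201, 0.2]), (239, [132, 24, 19], [0.564, 0.202, 0.2]), (245, [132, 24, 26], [0.567, 0.204, 0.201]), (251, [72, 72, 71], [0.545, 0.197, 0.27]), (257, [71, 73, 71], [0.545, 0.197, 0.276]), (263, [73, 73, 71], [nan, nan, nan]), (269, [72, 73, 73], [0.545, 0.198, 0.287]), (275, [75, 74, 73], [0.544, 0.198, 0.295]), (281, [80, 81, 80], [0.545, 0.198, 0.298]), (287, [24, 19, 20], [0.543, 0.198, 0.306])]
272 [(215, [151, 23, 23], [0.545, 0.199, 0.202]), (221, [152, 33, 29], [0.549, 0.201, 0.202]), (227, [152, 27, 17], [0.553, 0.203, 0.202]), (233, [154, 37, 34], [0.557, 0.204, 0.202]), (239, [152, 33, 28], [0.562, 0.206, 0.201]), (245, [151, 19, 20], [0.565, 0.208, 0.203]), (251, [70, 66, 66], [0.544, 0.2, 0.27]), (257, [66, 65, 65], [0.544, 0.2, 0.276]), (263, [62, 61, 62], [0.543, 0.
[... 964 characters left out ...]
4, 115], [0.574, 0.228, 0.146]), (245, [158, 133, 113], [0.579, 0.23, 0.146]), (251, [112, 96, 87], [0.541, 0.208, 0.269]), (257, [91, 84, 80], [0.54, 0.207, 0.277]), (263, [76, 74, 76], [0.541, 0.207, 0.282]), (269, [74, 75, 75], [0.542, 0.207, 0.287]), (275, [73, 72, 70], [0.541, 0.206, 0.295]), (281, [72, 74, 72], [0.541, 0.206, 0.299]), (287, [21, 21, 23], [0.54, 0.206, 0.305])]
dark low pts side [[0.544 0.211 0.266]
 [0.559 0.217 0.27 ]
 [0.546 0.219 0.271]
 [0.55  0.218 0.273]
 [0.548 0.219 0.273]
 [0.553 0.223 0.274]
 [0.549 0.217 0.274]
 [0.544 0.209 0.275]
 [0.554 0.22  0.277]]
wrist bar n 1305 rect c [0.5442 0.1994] [0.0501 0.0138] mean [0.5433 0.1994 0.2007] dir 23.642656683094064
```

Both cameras put the shut fingertips at z≈0.267 while the reported TCP is 0.235, with x and y agreeing. The real tips are about 31 mm behind the reported TCP, so I allow for that offset from here. I also shift 2 mm in -y tool, which is the bar's offset relative to the pads in the wrist view.

{"fn": "apply_moves", "kwargs": {"increments": [[[0,-0.013,0],[0,0,0]],[[0,-0.013,0],[0,0,0]],[[0,-0.013,0],[0,0,0]],[[0,-0.013,0],[0,0,0]],[[0,-0.013,0],[0,0,0]]], "hand": 50}}

```text
clock: 5.23
position: [0.5556, 0.2053, 0.2349]
orientation: [180.0, -0.0, -157.3]
force: [0.1, 0.8, 0.5]
opening: 0.59
grasp_force: 0.0
```

{"fn": "apply_moves", "kwargs": {"increments": [[[0,0,0.15],[0,0,0]],[[0,0,0.3],[0,0,0]],[[0,0,0.45],[0,0,0]],[[0,0,0.63],[0,0,0]],[[0,0,0.63],[0,0,0]]]}}

```text
clock: 5.65
position: [0.551, 0.2042, 0.1344]
orientation: [179.9, -0.6, -157.3]
force: [-2.0, -0.2, -0.6]
opening: 0.588
grasp_force: 0.0
```

{"fn": "apply_moves", "kwargs": {"increments": [[[0,0,0],[0,0,0]],[[0,0,0],[0,0,0]],[[0,0,0],[0,0,0]],[[0,0,0],[0,0,0]],[[0,0,0],[0,0,0]]], "hand": 0, "grip_force": 30}}

```text
clock: 6.07
position: [0.5575, 0.2059, 0.1432]
orientation: [-180.0, 0.3, -157.3]
force: [0.6, 0.6, 3.8]
opening: 0.158
grasp_force: 32.6
```

{"fn": "apply_moves", "kwargs": {"increments": [[[0,0,0],[0,0,0]],[[0,0,0],[0,0,0]],[[0,0,0],[0,0,0]]]}}

```text
clock: 6.32
position: [0.5574, 0.2059, 0.1432]
orientation: [-180.0, 0.3, -157.3]
force: [-0.4, 0.5, 5.9]
opening: 0.159
grasp_force: 32.9
```

Gripped: the opening is 13.5 mm, as the bar's 14 mm requires. Turn clockwise by about 83.5°.

{"fn": "apply_moves", "kwargs": {"increments": [[[0,0,0],[0,0,0.025]],[[0,0,0],[0,0,0.055]],[[0,0,0],[0,0,0.09]],[[0,0,0],[0,0,0.125]],[[0,0,0],[0,0,0.16]]]}}

```text
clock: 6.73
position: [0.5575, 0.2055, 0.1432]
orientation: [180.0, 0.2, 173.6]
force: [1.1, -1.4, 5.4]
opening: 0.163
grasp_force: 32.9
```

{"fn": "apply_moves", "kwargs": {"increments": [[[0,0,0],[0,0,0.035]],[[0,0,0],[0,0,0.07]],[[0,0,0],[0,0,0.105]],[[0,0,0],[0,0,0.14]],[[0,0,0],[0,0,0.17]]]}}

```text
clock: 7.15
position: [0.5574, 0.2051, 0.1432]
orientation: [179.9, 0.2, 143.0]
force: [-0.4, -1.2, 6.8]
opening: 0.157
grasp_force: 33.5
```

{"fn": "apply_moves", "kwargs": {"increments": [[[0,0,0],[0,0,0.035]],[[0,0,0],[0,0,0.07]],[[0,0,0],[0,0,0.1]],[[0,0,0],[0,0,0.12]],[[0,0,0],[0,0,0.13]]]}}

```text
clock: 7.57
position: [0.5571, 0.205, 0.1432]
orientation: [179.9, 0.1, 119.7]
force: [-1.0, -2.1, 6.5]
opening: 0.158
grasp_force: 33.1
```

{"fn": "apply_moves", "kwargs": {"increments": [[[0,0,0],[0,0,0]],[[0,0,0],[0,0,0]],[[0,0,0],[0,0,0]]]}}

```text
clock: 7.82
position: [0.5571, 0.205, 0.1432]
orientation: [179.9, 0.1, 119.9]
force: [-1.4, -2.5, 6.9]
opening: 0.156
grasp_force: 33.3
```

```bash
python3 - <<'E'
from h import *
s=env.state(); print(s["position"],s["orientation"],s["opening"],s["force"],s["ft_torque"])
bar("wrist")
E
```

```text
[0.5571045  0.20498718 0.14317932] [1.79855665e+02 1.16344094e-01 1.19860729e+02] 0.156293593919802 [-1.37999751 -2.54319213  6.94506854] [-0.46770746  0.31143642 -0.2679082 ]
wrist bar n 4817 rect c [0.5527 0.2081] [0.0147 0.0655] mean [0.5513 0.2108 0.2005] dir 119.44680087688047
```

{"fn": "apply_moves", "kwargs": {"increments": [[[0,0,0],[0,0,0]],[[0,0,0],[0,0,0]],[[0,0,0],[0,0,0]],[[0,0,0],[0,0,0]],[[0,0,0],[0,0,0]]], "hand": 50}}

```text
clock: 8.28
position: [0.5553, 0.2053, 0.1401]
orientation: [-179.9, -0.0, 119.9]
force: [0.7, 0.3, -0.7]
opening: 0.583
grasp_force: 0.0
```

{"fn": "apply_moves", "kwargs": {"increments": [[[0,0,-0.2],[0,0,0]],[[0,0,-0.45],[0,0,0]],[[0,0,-0.7],[0,0,0]],[[0,0,-0.95],[0,0,0]],[[0,0,-1],[0,0,0]]]}}

```text
clock: 8.7
position: [0.5593, 0.2064, 0.2993]
orientation: [179.3, 0.2, 119.9]
force: [0.7, 0.1, 2.5]
opening: 0.587
grasp_force: 0.0
```

{"fn": "apply_moves", "kwargs": {"increments": [[[0,0,0],[0,0,0]],[[0,0,0],[0,0,0]],[[0,0,0],[0,0,0]]]}}

```text
clock: 8.95
position: [0.5543, 0.205, 0.2878]
orientation: [-179.8, -0.1, 119.9]
force: [0.4, 0.6, -0.5]
opening: 0.585
grasp_force: 0.0
```

```bash
python3 - <<'E'
from h import *
s=env.state(); print(s["position"],s["orientation"],s["joint_pos"])
p,W=bar(); save(p,"w3.png"); np.savez("w3.npz",p=p,W=W); bar("side")
# cover trim edges: steel points at 0.14-0.152
p2,d,W2=cloud("side")
c=imaging.get_calibration("wrist"); np.savez("wc.npz",R=c["R"],t=c["t"],f=210/np.tan(np.radians(c["vertical_fov"])/2),cx=c["cx"],cy=c["cy"])
E
```

```text
[0.55428495 0.2050394  0.28782503] [-1.79753299e+02 -7.35769338e-02  1.19913321e+02] [ 1.34974535e+01  5.26925754e+00  9.14946472e+01  8.63167197e-04
  8.34935333e+01 -1.64161253e+01]
wrist bar n 1155 rect c [0.5548 0.2051] [0.0134 0.0722] mean [0.5544 0.2054 0.2008] dir 119.6620620333326
side bar n 192 rect c [0.5565 0.2085] [0.014  0.0743] mean [0.5553 0.2114 0.1984] dir 119.25978996126206
```

View pics/w3.png

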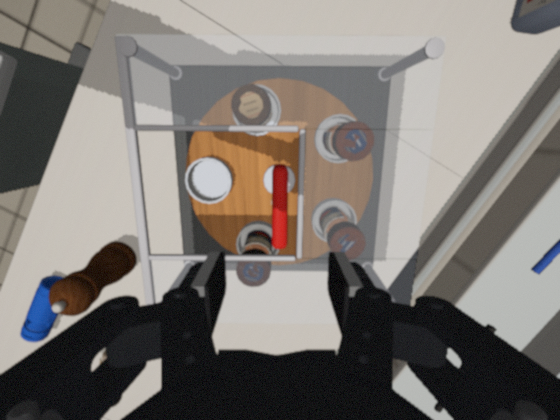

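The wrist view shows the empty cup at (209,180), midway between the window rails (rows 128 and 258) and level with the spindle (275,180). It has clicked in under the window. Next I compute the cup centre and take the jar details in a fresh view.

```bash
python3 - <<'E'
from h import *
c=np.load("wc.npz"); R,t,f=c["R"],c["t"],c["f"]
def ray(u,v,z):
    o=-R.T@t; d=R.T@np.array([(u-c["cx"])/f,(v-c["cy"])/f,1]); return (o+d*(z-o[2])/d[2]).round(4)
p=np.load("w3.npz")["p"]; g=cv2.cvtColor(p,cv2.COLOR_RGB2HSV)
m=((g[...,1]<60)&(g[...,2]>120)).astype(np.uint8); m[:145]=0;m[225:]=0;m[:,:178]=0;m[:,242:]=0
k,l,st,ce=cv2.connectedComponentsWithStats(m); i=1+st[1:,4].argmax(); pts=np.argwhere(l==i)[:,::-1].astype(np.int32)
e=cv2.fitEllipse(cv2.convexHull(pts)); print("ell",e,st[i])
print("cup rim centre",ray(*e[0],.048)); print("spindle-based window pt", np.array([.5555,.2065])-.095*np.array([np.cos(np.radians(29.3)),np.sin(np.radians(29.3))]))
A=ray(126,47,.148);B=ray(434,47,.148); print("posts near edge",A,B,np.degrees(np.arctan2(*(B-A)[[1,0]])),np.linalg.norm(B-A))
E
```

```text
ell ((207.65390014648438, 180.15203857421875), (45.821781158447266, 48.10948181152344), 121.56958770751953) [ 184  157   48   47 1586]
cup rim centre [0.4719 0.1582 0.048 ]
spindle-based window pt [0.47265342 0.16000867]
posts near edge [0.365  0.2553 0.148 ] [0.6066 0.394  0.148 ] 29.859676783500298 0.2785825730371518
```

```bash
python3 - <<'E'
from h import *
p,R=cur(); T=np.array([.485,-.245,.33])
plan([(p+(T-p)*k/3,rot(119.9-13*k/3)) for k in(1,2,3)])
E
```

```text
sh [-0.79  -0.633 -0.092] tu [-0.0015 -0.0004  0.0242]
sh [-0.836 -0.571 -0.094] tu [ 0.     -0.      0.0241]
sh [-0.876 -0.506 -0.094] tu [-0.     -0.      0.0241]
```

{"fn": "apply_moves", "kwargs": {"increments": [[[-0.2,-0.16,-0.05],[0,0,0.0242]],[[-0.45,-0.36,-0.09],[0,0,0.0242]],[[-0.65,-0.52,-0.09],[0,0,0.0242]],[[-0.79,-0.633,-0.09],[0,0,0.0242]],[[-0.79,-0.633,-0.09],[0,0,0.0242]]], "hand": 85}}

```text
clock: 9.52
position: [0.5313, 0.0504, 0.3028]
orientation: [-179.8, 0.1, 115.2]
force: [0.9, 0.4, 0.7]
opening: 0.994
grasp_force: 0.0
```

{"fn": "apply_moves", "kwargs": {"increments": [[[-0.2,-0.14,-0.05],[0,0,0.0242]],[[-0.42,-0.3,-0.09],[0,0,0.0242]],[[-0.63,-0.45,-0.09],[0,0,0.0242]],[[-0.836,-0.571,-0.09],[0,0,0.0242]],[[-0.836,-0.571,-0.09],[0,0,0.0242]]]}}

```text
clock: 9.93
position: [0.5083, -0.0999, 0.3164]
orientation: [-179.8, 0.1, 110.8]
force: [0.5, -0.0, 0.4]
opening: 0.995
grasp_force: 0.0
```

{"fn": "apply_moves", "kwargs": {"increments": [[[-0.22,-0.12,-0.05],[0,0,0.0242]],[[-0.45,-0.25,-0.09],[0,0,0.0242]],[[-0.7,-0.4,-0.09],[0,0,0.0242]],[[-0.876,-0.506,-0.09],[0,0,0.0242]],[[-0.876,-0.506,-0.09],[0,0,0.0242]]]}}

```text
clock: 10.35
position: [0.4848, -0.2493, 0.3295]
orientation: [-179.8, 0.0, 106.5]
force: [-0.0, 0.7, -0.0]
opening: 0.996
grasp_force: 0.0
```

```bash
python3 - <<'E'
from h import *
s=env.state(); print(s["position"],s["orientation"],s["joint_pos"])
p,d,W=cloud("wrist"); save(p,"w4.png"); np.savez("w4.npz",p=p,W=W)
m=(W[...,2]>.025)&(W[...,2]<.06)&(abs(W[...,0]-.478)<.06)&(abs(W[...,1]+.226)<.075)
q=W[m]; c,wh,a=cv2.minAreaRect(q[:,:2].astype(np.float32)); print("jar n",m.sum(),c,wh,a,"zmax",np.percentile(q[:,2],97))
t=q[q[:,2]>.037]; u,sv,v=np.linalg.svd(t[:,:2]-t[:,:2].mean(0),full_matrices=False); print("ridge",t.mean(0),np.degrees(np.arctan2(v[0][1],v[0][0]))%180)
pix=np.argwhere(m); print("px",pix.min(0),pix.max(0),pix.mean(0))
dark=m&(p.max(-1)<90); print("dark end",W[dark].mean(0))
E
```

```text
[ 0.48482336 -0.24932505  0.3295432 ] [-1.79829945e+02  4.47612971e-02  1.06519115e+02] [-34.49341246  -1.65590179  94.25929596  -0.16049873  87.46881377
 -51.00527201]
jar n 1791 (0.4761529564857483, -0.2305993288755417) (0.03874780237674713, 0.1041521281003952) 17.10773277282715 zmax 0.041323968142664584
ridge [ 0.47529269 -0.2273522   0.03930693] 107.28970507796795
px [124 263] [195 289] [158.79117811 276.45616974]
dark end [ 0.48106699 -0.24406042  0.03664009]
```

View pics/w4.png

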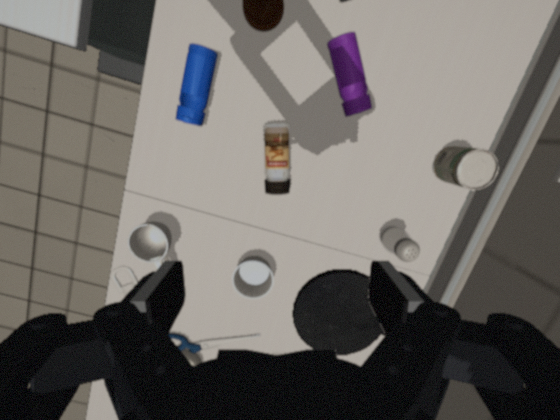

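The wrist view shows the jar at (277,158), with its dark lid at the image bottom (277,187). The decoys are at (197,85) and (349,75), and the ramekin is at (254,275). The jar's footprint measures 39 x 104 mm and its top is at 41 mm, which matches the description. Plan: pick it with the tool leaned 45° (body over the lid side), stand it up on the worktop leaned 45° the other way, then regrasp from above.

```bash
python3 - <<'E'
from h import *
p,R=cur()
P=np.array([.4732,-.2203,-.0137]); z=rot(107.1,45).apply([0,0,1]); print("z",z)
A=P-.13*z; A0=A+[0,0,.06]; print(A)
plan([((p+A0)/2,rot(107,22)),(A0,rot(107.1,45)),(A,rot(107.1,45)),(P,rot(107.1,45))])
c=imaging.get_calibration("wrist"); o=-np.array(c["R"]).T@c["t"]; print("cam in tool",R.inv().apply(o-p))
E
```

```text
z [-0.20791791  0.67584772 -0.70710678]
[ 0.50022933 -0.3081602   0.07822388]
sh [-0.213 -0.01   0.637] tu [-1.000e-04  1.215e-01 -2.300e-03]
sh [-0.435 -0.013  0.512] tu [ 0.0003  0.1278 -0.0005]
sh [-0.283 -0.     0.283] tu [0. 0. 0.]
sh [ 0.    -0.     0.867] tu [0. 0. 0.]
cam in tool [ 0.06573688 -0.00194728 -0.17014888]
```

{"fn": "apply_moves", "kwargs": {"increments": [[[-0.05,0,0.15],[0,0.03,0]],[[-0.1,-0.005,0.3],[0,0.06,-0.002]],[[-0.15,-0.01,0.45],[0,0.09,-0.002]],[[-0.213,-0.01,0.6],[0,0.1215,-0.002]],[[-0.213,-0.01,0.637],[0,0.1215,-0.002]]]}}

```text
clock: 10.82
position: [0.492, -0.2756, 0.2241]
orientation: [-179.5, -22.8, 106.8]
force: [-0.9, 0.2, -2.7]
opening: 0.993
grasp_force: 0.0
```

{"fn": "apply_moves", "kwargs": {"increments": [[[-0.1,0,0.12],[0,0.035,0]],[[-0.2,0,0.25],[0,0.07,0]],[[-0.3,-0.01,0.38],[0,0.1,0]],[[-0.435,-0.013,0.512],[0,0.128,0]],[[-0.435,-0.013,0.512],[0,0.128,0]]]}}

```text
clock: 11.23
position: [0.4972, -0.3032, 0.1214]
orientation: [-178.9, -46.3, 106.3]
force: [-3.3, 1.5, -6.3]
opening: 0.995
grasp_force: 0.0
```

{"fn": "apply_moves", "kwargs": {"increments": [[[-0.1,0,0.1],[0,0,0]],[[-0.2,0,0.2],[0,0,0]],[[-0.283,0,0.283],[0,0,0]],[[-0.283,0,0.283],[0,0,0]],[[-0.283,0,0.283],[0,0,0]]]}}

```text
clock: 11.65
position: [0.5018, -0.3051, 0.0807]
orientation: [179.9, -45.0, 107.3]
force: [0.8, -0.7, 1.4]
opening: 0.993
grasp_force: 0.0
```

```bash
python3 - <<'E'
from h import *
s=env.state(); print(s["position"],s["orientation"],s["joint_pos"])
p0,R0=cur(); P=np.array([.4732,-.2203,-.0137]); plan([(P,rot(107.1,45))])
p,d,W=cloud("wrist")
# finger tips in tool frame (real pose vs reported)
T=R0.inv().apply((W-p0).reshape(-1,3)).reshape(W.shape)
m=(np.abs(T[...,0])<.03)&(np.abs(T[...,1])<.06)&(T[...,2]>-.12)&(T[...,2]<.02)
q=T[m]; print(m.sum()); 
for s_ in(-1,1):
    r=q[np.sign(q[:,1])==s_]; print(s_,"tip z max",np.percentile(r[:,2],[90,98,99.5]),"y inner",np.percentile(np.abs(r[:,1]),[1,50]))
J=(W[...,2]>.012)&(W[...,2]<.06)&(abs(W[...,0]-.478)<.06)&(abs(W[...,1]+.226)<.075); j=T[J]; print("jar in tool",np.percentile(j,[3,50,97],axis=0).round(4))
save(p,"w5.png")
E
```

```text
[ 0.50178524 -0.30514605  0.08065708] [179.94233517 -44.9641424  107.33146662] [-47.97450512  42.88381171  74.55863626  17.7772164  104.08388311
 -67.51105162]
sh [-0.022 -0.014  0.867] tu [-0.0006  0.0002  0.0009]
32043
-1 tip z max [-0.0650162  -0.04883658 -0.04399027] y inner [0.00059664 0.03574103]
1 tip z max [-0.06837747 -0.04986772 -0.04443103] y inner [0.00071985 0.04061111]
jar in tool [[-0.0249 -0.0201  0.0508]
 [ 0.0139 -0.0023  0.0767]
 [ 0.0576  0.0157  0.1199]]
```

The pose was reached, and the open tips measure 44 mm behind the reported TCP. That matches 31 mm plus the 13 mm swing, so the offset follows the tool. Next I approach and grip.

{"fn": "apply_moves", "kwargs": {"increments": [[[-0.022,-0.014,0.2],[0,0,0]],[[-0.022,-0.014,0.4],[0,0,0]],[[-0.022,-0.014,0.6],[0,0,0]],[[-0.022,-0.014,0.76],[0,0,0]],[[-0.022,-0.014,0.867],[0,0,0]]]}}

```text
clock: 12.12
position: [0.4733, -0.2205, -0.0135]
orientation: [179.9, -44.9, 107.4]
force: [0.1, -0.2, -0.3]
opening: 0.995
grasp_force: 0.0
```

{"fn": "apply_moves", "kwargs": {"increments": [[[0,0,0],[0,0,0]],[[0,0,0],[0,0,0]],[[0,0,0],[0,0,0]],[[0,0,0],[0,0,0]]]}}

```text
clock: 12.45
position: [0.4752, -0.2243, -0.0124]
orientation: [179.7, -44.6, 107.4]
force: [-0.4, 0.5, 0.3]
opening: 0.995
grasp_force: 0.0
```

{"fn": "apply_moves", "kwargs": {"increments": [[[0,0,0],[0,0,0]],[[0,0,0],[0,0,0]],[[0,0,0],[0,0,0]],[[0,0,0],[0,0,0]],[[0,0,0],[0,0,0]]], "hand": 30, "grip_force": 50}}

```text
clock: 12.87
position: [0.4736, -0.2224, -0.0141]
orientation: [179.9, -44.9, 107.3]
force: [0.4, -0.9, 1.4]
opening: 0.464
grasp_force: 50.3
```

{"fn": "apply_moves", "kwargs": {"increments": [[[0,0,0],[0,0,0]],[[0,0,0],[0,0,0]],[[0,0,0],[0,0,0]]]}}

```text
clock: 13.12
position: [0.4737, -0.2224, -0.0142]
orientation: [179.9, -44.9, 107.3]
force: [0.4, -1.4, 1.9]
opening: 0.468
grasp_force: 50.4
```

```bash
python3 - <<'E'
from h import *
p,R=cur(); B=np.array([.4608,-.1798,.0205]); b=R.inv().apply(B-p); print("b",b)
way=[(p+[0,0,.10],rot(107.3,45)),(p+[-.0,0,.17],rot(107.3,15)),]
for tl,h in((-15,.13),(-45,.10),(-45,.035)):
    R2=rot(107.3,tl); way.append((np.array([.475,-.215,h])-R2.apply(b),R2))
for q,_ in way: print(q.round(3))
plan(way)
E
```

```text
b [0.05599944 0.00035667 0.00683353]
[ 0.474 -0.222  0.086]
[ 0.474 -0.222  0.156]
[ 0.49  -0.265  0.151]
[ 0.485 -0.248  0.144]
[ 0.485 -0.248  0.079]
sh [ 0.47   0.001 -0.472] tu [ 0.0008  0.0007 -0.0001]
sh [ 0.33  0.   -0.33] tu [-0.     -0.1667 -0.    ]
sh [-0.302  0.021 -0.048] tu [-0.     -0.1667  0.    ]
sh [ 0.125 -0.     0.013] tu [-0.     -0.1667 -0.    ]
sh [ 0.306 -0.     0.306] tu [0. 0. 0.]
```

{"fn": "apply_moves", "kwargs": {"increments": [[[0.06,0,-0.06],[0,0,0]],[[0.18,0,-0.18],[0,0,0]],[[0.32,0,-0.32],[0,0,0]],[[0.47,0,-0.47],[0,0,0]],[[0.47,0,-0.47],[0,0,0]]]}}

```text
clock: 13.53
position: [0.4759, -0.224, 0.0914]
orientation: [179.5, -44.5, 107.6]
force: [1.2, -1.2, -0.7]
opening: 0.467
grasp_force: 50.4
```

{"fn": "apply_moves", "kwargs": {"increments": [[[0.07,0,-0.07],[0,-0.034,0]],[[0.14,0,-0.14],[0,-0.068,0]],[[0.21,0,-0.21],[0,-0.102,0]],[[0.28,0,-0.28],[0,-0.136,0]],[[0.33,0,-0.33],[0,-0.167,0]]]}}

```text
clock: 13.95
position: [0.4733, -0.222, 0.1568]
orientation: [179.9, -14.5, 107.2]
force: [0.4, -0.3, -0.6]
opening: 0.467
grasp_force: 50.5
```

{"fn": "apply_moves", "kwargs": {"increments": [[[-0.06,0,0],[0,-0.034,0]],[[-0.12,0.01,-0.01],[0,-0.068,0]],[[-0.18,0.01,-0.02],[0,-0.102,0]],[[-0.24,0.02,-0.03],[0,-0.136,0]],[[-0.302,0.02,-0.048],[0,-0.167,0]]]}}

```text
clock: 14.37
position: [0.4889, -0.2637, 0.1505]
orientation: [179.9, 15.4, 107.2]
force: [-0.9, -1.3, -2.0]
opening: 0.465
grasp_force: 50.5
```

{"fn": "apply_moves", "kwargs": {"increments": [[[0.03,0,0],[0,-0.034,0]],[[0.06,0,0],[0,-0.068,0]],[[0.09,0,0],[0,-0.102,0]],[[0.11,0,0.01],[0,-0.136,0]],[[0.125,0,0.013],[0,-0.167,0]]]}}

```text
clock: 14.78
position: [0.4826, -0.2474, 0.1433]
orientation: [-180.0, 44.4, 107.1]
force: [-0.0, 0.0, -2.5]
opening: 0.466
grasp_force: 50.5
```

{"fn": "apply_moves", "kwargs": {"increments": [[[0,0,0],[0,0,0]],[[0,0,0],[0,0,0]],[[0,0,0],[0,0,0]]]}}

```text
clock: 15.03
position: [0.4839, -0.2485, 0.1439]
orientation: [-179.9, 44.1, 107.1]
force: [1.1, -0.5, -1.9]
opening: 0.465
grasp_force: 50.6
```

```bash
cat >> h.py <<'E'
def jarcloud(n,c,r=.06,zr=(.01,.3)):
    p,d,W=cloud(n); m=(np.hypot(W[...,0]-c[0],W[...,1]-c[1])<r)&(W[...,2]>zr[0])&(W[...,2]<zr[1]); return p,W,m
E
python3 - <<'E'
from h import *
s=env.state(); print(s["position"],s["orientation"],s["joint_pos"],s["opening"],s["force"])
p,d,W=cloud("side"); save(cv2.resize(p[80:300,200:440],(654,600)),"side2.png")
E
```

```text
[ 0.48390552 -0.24852132  0.14385879] [-179.90366273   44.0863485   107.14745601] [-13.41402994  -1.77133614 126.20476488 -56.75804372  45.83425715
   7.38275801] 0.4651731860818716 [ 1.05871036 -0.54968545 -1.8691519 ]
```

View pics/side2.png

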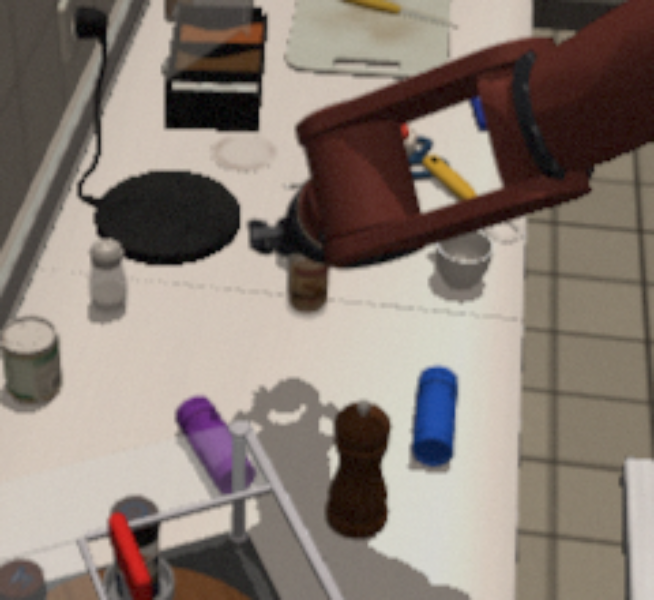

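The side view shows the jar upright in the gripper (crop 307,285), clear of everything. Joint 4 is at -57° and near its limit, so I yaw the tool further sideways about the jar before going down.

```bash
python3 - <<'E'
from h import *
b=np.array([.056,.0004,.0068]); way=[]
for yaw,h in((87,.10),(67,.09),(67,.03),(67,.004)):
    R2=rot(yaw,-45); way.append((np.array([.475,-.215,h])-R2.apply(b),R2))
for q,_ in way: print(q.round(3))
plan(way)
E
```

```text
[ 0.473 -0.25   0.144]
[ 0.461 -0.247  0.134]
[ 0.461 -0.247  0.074]
[ 0.461 -0.247  0.048]
sh [ 0.015 -0.076 -0.012] tu [ 0.0782 -0.0047  0.0792]
sh [ 0.058 -0.079  0.037] tu [ 0.0786 -0.      0.0786]
sh [ 0.283 -0.     0.283] tu [0. 0. 0.]
sh [ 0.123 -0.     0.123] tu [0. 0. 0.]
```

{"fn": "apply_moves", "kwargs": {"increments": [[[0.01,-0.03,0],[0.026,-0.002,0.026]],[[0.01,-0.05,-0.01],[0.052,-0.004,0.052]],[[0.015,-0.076,-0.012],[0.078,-0.005,0.079]],[[0.015,-0.076,-0.012],[0.078,-0.005,0.079]]]}}

```text
clock: 15.42
position: [0.4757, -0.2502, 0.1452]
orientation: [179.7, 45.0, 86.7]
force: [0.7, -0.1, -0.3]
opening: 0.459
grasp_force: 51.0
```

{"fn": "apply_moves", "kwargs": {"increments": [[[0.02,-0.03,0.01],[0.026,0,0.026]],[[0.04,-0.05,0.025],[0.052,0,0.052]],[[0.058,-0.079,0.037],[0.0786,0,0.0786]],[[0.058,-0.079,0.037],[0.0786,0,0.0786]],[[0.058,-0.079,0.037],[0.0786,0,0.0786]]]}}

```text
clock: 15.83
position: [0.461, -0.2474, 0.1336]
orientation: [-180.0, 45.0, 67.2]
force: [0.5, 0.2, -1.4]
opening: 0.466
grasp_force: 51.0
```

{"fn": "apply_moves", "kwargs": {"increments": [[[0.07,0,0.07],[0,0,0]],[[0.15,0,0.15],[0,0,0]],[[0.23,0,0.23],[0,0,0]],[[0.283,0,0.283],[0,0,0]],[[0.283,0,0.283],[0,0,0]]]}}

```text
clock: 16.25
position: [0.4569, -0.2456, 0.07]
orientation: [-179.4, 45.1, 67.5]
force: [-0.2, 0.0, -1.9]
opening: 0.462
grasp_force: 51.0
```

```bash
python3 - <<'E'
from h import *
s=env.state(); print(s["position"],s["orientation"],s["joint_pos"],s["opening"],s["force"])
b=np.array([.056,.0004,.0068]); p,R=cur(); print("bottom est",p+R.apply(b))
plan([(np.array([.475,-.215,.002])-rot(67,-45).apply(b),rot(67,-45))])
for n in("side","scene"):
    p,W,m=jarcloud(n,(.475,-.215),.035,(.005,.075)); q=W[m]; print(n,m.sum(),"z range",np.percentile(q[:,2],[0,2,98]))
    for a in np.arange(.005,.075,.01):
        k=q[(q[:,2]>a)&(q[:,2]<a+.01)]
        if len(k)>5: print(round(a,3),len(k),k.mean(0).round(4))
E
```

```text
[ 0.45686923 -0.24558573  0.06998897] [-179.44532167   45.11363379   67.53578066] [-10.33549953  21.44569494 109.64243478 -47.36173495  69.85159011
  37.95462554] 0.4620146799376618 [-0.17762541  0.02791801 -1.85401232]
bottom est [ 0.47043674 -0.21364743  0.02551125]
sh [0.113 0.03  0.109] tu [-0.001   0.0006  0.0021]
side 212 z range [0.00593364 0.02389576 0.07372507]
0.015 7 [ 0.4682 -0.1999  0.0234]
0.025 37 [ 0.4693 -0.1983  0.0298]
0.035 44 [ 0.4702 -0.1977  0.0406]
0.045 32 [ 0.4706 -0.1953  0.05  ]
0.055 46 [ 0.4705 -0.1966  0.06  ]
0.065 45 [ 0.4706 -0.1981  0.0699]
scene 151 z range [0.00529584 0.00570149 0.07374901]
0.005 8 [ 0.4798 -0.2103  0.0061]
0.025 20 [ 0.461  -0.2032  0.0314]
0.035 29 [ 0.4647 -0.2001  0.0396]
0.045 29 [ 0.4649 -0.1996  0.0504]
0.055 31 [ 0.462  -0.2007  0.0603]
0.065 32 [ 0.4644 -0.2     0.07  ]
```

{"fn": "apply_moves", "kwargs": {"increments": [[[0.03,0,0.03],[0,0,0]],[[0.06,0,0.06],[0,0,0]],[[0.085,0,0.085],[0,0,0]],[[0.1,0,0.1],[0,0,0]],[[0.1,0,0.1],[0,0,0]]]}}

```text
clock: 16.77
position: [0.4595, -0.2463, 0.0511]
orientation: [-179.8, 45.1, 67.2]
force: [0.4, 0.2, -1.0]
opening: 0.465
grasp_force: 51.0
```

{"fn": "apply_moves", "kwargs": {"increments": [[[0.004,0,0.004],[0,0,0]],[[0.008,0,0.008],[0,0,0]],[[0.012,0,0.012],[0,0,0]],[[0.012,0,0.012],[0,0,0]],[[0.012,0,0.012],[0,0,0]]]}}

```text
clock: 17.18
position: [0.4602, -0.2465, 0.0496]
orientation: [-180.0, 45.1, 67.1]
force: [-0.0, -0.4, -1.1]
opening: 0.464
grasp_force: 51.0
```

{"fn": "apply_moves", "kwargs": {"increments": [[[0.004,0,0.004],[0,0,0]],[[0.008,0,0.008],[0,0,0]],[[0.012,0,0.012],[0,0,0]],[[0.012,0,0.012],[0,0,0]]]}}

```text
clock: 17.52
position: [0.4599, -0.2464, 0.0467]
orientation: [-179.9, 45.1, 67.1]
force: [0.4, -1.0, -1.2]
opening: 0.463
grasp_force: 51.0
```

```bash
python3 - <<'E'
from h import *
s=env.state(); print(s["position"],s["force"])
for n in("side",):
    p,W,m=jarcloud(n,(.475,-.212),.04,(-.005,.075)); v,u=np.nonzero(m)
    for r in range(200,240,2): print(r,[p[r,c].tolist() for c in (310,314)],W[r,312].round(3))
E
```

```text
[ 0.45992774 -0.24639742  0.04671751] [ 0.37734477 -1.01074406 -1.22697324]
200 [[8, 3, 4], [21, 20, 21]] [ 0.465 -0.131  0.142]
202 [[27, 23, 25], [24, 24, 26]] [ 0.467 -0.161  0.109]
204 [[90, 71, 54], [90, 74, 57]] [ 0.467 -0.159  0.104]
206 [[93, 73, 58], [95, 78, 62]] [ 0.47  -0.196  0.064]
208 [[69, 37, 33], [70, 42, 29]] [ 0.47  -0.193  0.06 ]
210 [[69, 51, 36], [73, 43, 31]] [ 0.47  -0.193  0.053]
212 [[73, 52, 32], [85, 65, 46]] [ 0.469 -0.194  0.044]
214 [[57, 37, 20], [80, 63, 43]] [ 0.469 -0.192  0.039]
216 [[48, 36, 24], [47, 36, 25]] [ 0.469 -0.197  0.027]
218 [[68, 48, 31], [72, 56, 41]] [ 0.469 -0.195  0.021]
220 [[72, 57, 44], [84, 72, 63]] [ 0.469 -0.196  0.013]
222 [[118, 111, 105], [121, 114, 107]] [ 0.468 -0.192  0.009]
224 [[128, 121, 113], [130, 121, 115]] [ 0.468 -0.196 -0.002]
226 [[130, 123, 115], [128, 121, 113]] [ 0.467 -0.188 -0.002]
228 [[213, 200, 189], [131, 122, 115]] [ 0.466 -0.183 -0.005]
230 [[150, 140, 132], [132, 124, 116]] [ 0.465 -0.172 -0.002]
232 [[133, 124, 117], [131, 122, 116]] [ 0.464 -0.162 -0.   ]
234 [[131, 125, 115], [150, 141, 132]] [ 0.463 -0.157 -0.003]
236 [[221, 213, 201], [162, 153, 144]] [ 0.462 -0.149 -0.003]
238 [[221, 214, 200], [166, 157, 150]] [ 0.461 -0.143 -0.004]
```

{"fn": "apply_moves", "kwargs": {"increments": [[[0.005,0,0.005],[0,0,0]],[[0.009,0,0.009],[0,0,0]],[[0.013,0,0.013],[0,0,0]],[[0.013,0,0.013],[0,0,0]]]}}

```text
clock: 17.9
position: [0.4603, -0.2468, 0.0459]
orientation: [-180.0, 45.3, 67.1]
force: [-0.3, 2.9, 7.5]
opening: 0.468
grasp_force: 51.8
```

{"fn": "apply_moves", "kwargs": {"increments": [[[0.005,0,0.005],[0,0,0]],[[0.009,0,0.009],[0,0,0]],[[0.009,0,0.009],[0,0,0]]]}}

```text
clock: 18.15
position: [0.4603, -0.247, 0.0459]
orientation: [-180.0, 45.4, 67.0]
force: [-3.5, 5.5, 14.2]
opening: 0.463
grasp_force: 52.2
```

The jar is on the worktop (7–14 N upward). I release it, back off along the tool and come upright.

{"fn": "apply_moves", "kwargs": {"increments": [[[-0.006,0,-0.006],[0,0,0]],[[-0.006,0,-0.006],[0,0,0]],[[-0.006,0,-0.006],[0,0,0]]]}}

```text
clock: 18.4
position: [0.4602, -0.2469, 0.0459]
orientation: [-180.0, 45.3, 67.0]
force: [-1.5, 3.1, 9.1]
opening: 0.464
grasp_force: 51.4
```

{"fn": "apply_moves", "kwargs": {"increments": [[[0,0,0],[0,0,0]],[[0,0,0],[0,0,0]],[[0,0,0],[0,0,0]],[[0,0,0],[0,0,0]],[[0,0,0],[0,0,0]]], "hand": 85}}

```text
clock: 18.82
position: [0.4599, -0.2465, 0.0433]
orientation: [-179.9, 45.1, 67.1]
force: [-0.2, -0.3, 1.0]
opening: 0.998
grasp_force: 0.0
```

{"fn": "apply_moves", "kwargs": {"increments": [[[0,0,-0.15],[0,0,0]],[[0,0,-0.35],[0,0,0]],[[0,0,-0.6],[0,0,0]],[[0,0,-0.85],[0,0,0]],[[0,0,-1],[0,0,0]]]}}

```text
clock: 19.23
position: [0.5037, -0.1469, 0.1521]
orientation: [179.7, 45.0, 67.0]
force: [1.3, 0.4, 0.5]
opening: 0.991
grasp_force: 0.0
```

```bash
python3 - <<'E'
from h import *
s=env.state(); print(s["position"],s["orientation"],s["joint_pos"],s["opening"],s["force"])
for n in("side","scene","wrist"):
    p,W,m=jarcloud(n,(.472,-.215),.05,(.008,.125)); q=W[m]
    t=q[q[:,2]>.098]; print(n,m.sum(),"top",len(t),t.mean(0).round(4), cv2.minEnclosingCircle(t[:,:2].astype(np.float32)) if len(t)>5 else "", "zmax",np.percentile(q[:,2],98))
p0,R0=cur(); plan([((p0+[.47,-.215,.30])/2,rot(67,-22)),(np.array([.47,-.215,.30]),rot(67))])
E
```

```text
[ 0.50371092 -0.14691479  0.15210712] [179.73489018  45.0336443   66.97816853] [ 1.92075060e-02  1.87675540e+01  1.01949161e+02 -4.11609183e+01
  8.27287939e+01  3.71599786e+01] 0.9913182573854449 [1.29114961 0.39280346 0.54446034]
side 415 top 78 [ 0.4699 -0.2143  0.1029] ((0.47380682826042175, -0.2131141871213913), 0.021599814295768738) zmax 0.10553463277846159
scene 380 top 103 [ 0.4721 -0.2106  0.1048] ((0.4736602306365967, -0.21279998123645782), 0.022476544603705406) zmax 0.10932095489066739
wrist 4287 top 1021 [ 0.4753 -0.2105  0.1037] ((0.47371557354927063, -0.21567746996879578), 0.02074960619211197) zmax 0.10536745563241752
sh [-0.528 -0.014 -0.175] tu [0.0015 0.128  0.0003]
sh [-0.418 -0.015 -0.368] tu [0.     0.1222 0.    ]
```

The jar stands upright at (0.4737,-0.2140), with its top at 105 mm; all three cameras agree. Next, go above it with yaw 29.3°.

```bash
python3 - <<'E'
from h import *
p0,R0=cur(); T=np.array([.4737,-.214,.25]); plan([((p0+T)/2+[0,0,.03],rot(48,-22)),(T,rot(29.3))])
E
```

```text
sh [-0.546 -0.004 -0.204] tu [0.0602 0.1266 0.0889]
sh [-0.262  0.074 -0.035] tu [0.0199 0.1211 0.1026]
```

{"fn": "apply_moves", "kwargs": {"increments": [[[-0.1,0,-0.04],[0.012,0.025,0.018]],[[-0.22,0,-0.08],[0.024,0.05,0.036]],[[-0.36,0,-0.14],[0.036,0.076,0.053]],[[-0.47,0,-0.18],[0.048,0.1,0.071]],[[-0.546,-0.004,-0.204],[0.06,0.1266,0.089]]]}}

```text
clock: 19.8
position: [0.4863, -0.1829, 0.2291]
orientation: [-179.8, 22.0, 47.7]
force: [0.3, 0.2, -0.7]
opening: 0.995
grasp_force: 0.0
```

{"fn": "apply_moves", "kwargs": {"increments": [[[-0.06,0.015,-0.01],[0.004,0.03,0.025]],[[-0.13,0.035,-0.02],[0.01,0.06,0.05]],[[-0.2,0.055,-0.03],[0.015,0.09,0.075]],[[-0.262,0.074,-0.035],[0.02,0.121,0.1026]],[[-0.262,0.074,-0.035],[0.02,0.121,0.1026]]]}}

```text
clock: 20.22
position: [0.4688, -0.2188, 0.248]
orientation: [-179.9, 0.2, 28.6]
force: [0.6, -0.6, 0.4]
opening: 0.994
grasp_force: 0.0
```

{"fn": "apply_moves", "kwargs": {"increments": [[[0,0,0],[0,0,0]],[[0,0,0],[0,0,0]],[[0,0,0],[0,0,0]]]}}

```text
clock: 20.47
position: [0.4716, -0.2137, 0.2469]
orientation: [-179.8, 0.3, 29.3]
force: [-0.0, -0.6, -0.6]
opening: 0.996
grasp_force: 0.0
```

```bash
python3 - <<'E'
from h import *
s=env.state(); print(s["position"],s["orientation"],s["joint_pos"],s["opening"],s["force"])
for n in("side","wrist"):
    p,W,m=jarcloud(n,(.472,-.215),.05,(.098,.115)); t=W[m]; print(n,len(t),t.mean(0).round(4), cv2.minEnclosingCircle(t[:,:2].astype(np.float32)) if len(t)>5 else "")
plan([(np.array([.4737,-.214,.0355]),rot(29.3))])
E
```

```text
[ 0.4716174  -0.21368587  0.24693704] [-179.75141977    0.31758158   29.26620976] [-32.04160804  -2.48521671 103.73753275  -0.1621542   79.11825722
  28.72399798] 0.995637791908596 [-0.01473336 -0.61119441 -0.60314215]
side 123 [ 0.4749 -0.2105  0.1024] ((0.47510969638824463, -0.21345704793930054), 0.024211300536990166)
wrist 1168 [ 0.4735 -0.2159  0.1046] ((0.47276023030281067, -0.21642383933067322), 0.02022315002977848)
sh [0.014 0.013 1.413] tu [-0.0011  0.0016  0.0001]
```

{"fn": "apply_moves", "kwargs": {"increments": [[[0.003,0.015,0.2],[-0.001,0.0016,0]],[[0.003,0.015,0.4],[-0.001,0.0016,0]],[[0.003,0.015,0.6],[-0.001,0.0016,0]],[[0.003,0.015,0.8],[-0.001,0.0016,0]],[[0.003,0.015,0.8],[-0.001,0.0016,0]]]}}

```text
clock: 20.98
position: [0.4685, -0.2122, 0.1213]
orientation: [-179.4, 0.3, 29.3]
force: [-0.2, 1.3, -1.4]
opening: 1.0
grasp_force: 0.0
```

{"fn": "apply_moves", "kwargs": {"increments": [[[0,0,0.15],[0,0,0]],[[0,0,0.3],[0,0,0]],[[0,0,0.45],[0,0,0]],[[0,0,0.55],[0,0,0]],[[0,0,0.61],[0,0,0]]]}}

```text
clock: 21.4
position: [0.4733, -0.2154, 0.0363]
orientation: [-180.0, -0.0, 29.3]
force: [-0.3, 0.4, -0.2]
opening: 0.996
grasp_force: 0.0
```

{"fn": "apply_moves", "kwargs": {"increments": [[[0,0,0],[0,0,0]],[[0,0,0],[0,0,0]],[[0,0,0],[0,0,0]]]}}

```text
clock: 21.65
position: [0.4748, -0.2171, 0.0388]
orientation: [179.8, -0.2, 29.2]
force: [0.3, -0.8, 0.4]
opening: 1.0
grasp_force: 0.0
```

{"fn": "apply_moves", "kwargs": {"increments": [[[0,0,0],[0,0,0]],[[0,0,0],[0,0,0]],[[0,0,0],[0,0,0]],[[0,0,0],[0,0,0]],[[0,0,0],[0,0,0]]], "hand": 30, "grip_force": 40}}

```text
clock: 22.07
position: [0.4737, -0.2166, 0.038]
orientation: [179.9, -0.1, 29.2]
force: [0.0, 1.4, 4.4]
opening: 0.465
grasp_force: 39.9
```

{"fn": "apply_moves", "kwargs": {"increments": [[[0,0,-0.15],[0,0,0]],[[0,0,-0.35],[0,0,0]],[[0,0,-0.6],[0,0,0]],[[0,0,-0.85],[0,0,0]],[[0,0,-1],[0,0,0]]]}}

```text
clock: 22.48
position: [0.4743, -0.2173, 0.1911]
orientation: [179.7, -0.2, 29.2]
force: [1.0, -0.5, -0.1]
opening: 0.466
grasp_force: 40.7
```

{"fn": "apply_moves", "kwargs": {"increments": [[[0,0,-0.2],[0,0,0]],[[0,0,-0.4],[0,0,0]],[[0,0,-0.6],[0,0,0]],[[0,0,-0.6],[0,0,0]],[[0,0,-0.6],[0,0,0]]]}}

```text
clock: 22.9
position: [0.4739, -0.2171, 0.2792]
orientation: [179.7, -0.2, 29.2]
force: [-0.5, 0.4, -2.0]
opening: 0.463
grasp_force: 40.7
```

```bash
python3 - <<'E'
from h import *
s=env.state(); print(s["position"],s["orientation"],s["opening"],s["grasp_force"],s["force"])
p0,R0=cur(); T=np.array([.472,.159,p0[2]]); plan([(p0+(T-p0)*k/3,rot(29.3)) for k in(1,2,3)])
p,W,m=jarcloud("side",p0[:2],.035,(.12,.26)); q=W[m]
for a in np.arange(.12,.24,.015):
    k=q[(q[:,2]>a)&(q[:,2]<a+.015)]
    if len(k)>5: print(round(a,3),len(k),k.mean(0).round(4))
E
```

```text
[ 0.47390397 -0.21707095  0.27924344] [179.66892115  -0.20733926  29.18727756] 0.4633741379312915 40.67045734991552 [-0.54239028  0.40725993 -2.00246558]
sh [ 0.404 -0.732 -0.003] tu [ 0.0018 -0.0012 -0.0006]
sh [ 0.405 -0.731 -0.   ] tu [0. 0. 0.]
sh [ 0.405 -0.731 -0.   ] tu [0. 0. 0.]
```

{"fn": "apply_moves", "kwargs": {"increments": [[[0.06,-0.11,0],[0.0018,-0.0012,0]],[[0.16,-0.29,0],[0.0018,-0.0012,0]],[[0.27,-0.49,0],[0.0018,-0.0012,0]],[[0.36,-0.66,0],[0.0018,-0.0012,0]],[[0.404,-0.732,0],[0.0018,-0.0012,0]]]}}

```text
clock: 23.37
position: [0.47, -0.0872, 0.2736]
orientation: [-179.4, 0.3, 29.3]
force: [0.3, 0.8, -1.8]
opening: 0.466
grasp_force: 40.8
```

{"fn": "apply_moves", "kwargs": {"increments": [[[0.09,-0.16,0],[0,0,0]],[[0.18,-0.32,0],[0,0,0]],[[0.28,-0.5,0],[0,0,0]],[[0.36,-0.65,0],[0,0,0]],[[0.405,-0.731,0],[0,0,0]]]}}

```text
clock: 23.78
position: [0.4696, 0.0372, 0.2741]
orientation: [-179.5, 0.4, 29.3]
force: [-0.8, -0.2, -2.0]
opening: 0.467
grasp_force: 40.8
```

{"fn": "apply_moves", "kwargs": {"increments": [[[0.1,-0.18,0],[0,0,0]],[[0.2,-0.36,0],[0,0,0]],[[0.3,-0.54,0],[0,0,0]],[[0.37,-0.67,0],[0,0,0]],[[0.405,-0.731,0],[0,0,0]]]}}

```text
clock: 24.2
position: [0.4692, 0.162, 0.2744]
orientation: [-179.6, 0.4, 29.3]
force: [0.1, -0.2, -1.9]
opening: 0.468
grasp_force: 40.9
```

{"fn": "apply_moves", "kwargs": {"increments": [[[0,0,0],[0,0,0]],[[0,0,0],[0,0,0]],[[0,0,0],[0,0,0]],[[0,0,0],[0,0,0]]]}}

```text
clock: 24.53
position: [0.4712, 0.1585, 0.2772]
orientation: [-179.8, 0.2, 29.1]
force: [0.8, 0.6, -1.8]
opening: 0.468
grasp_force: 40.9
```

```bash
python3 - <<'E'
from h import *
s=env.state(); print(s["position"],s["orientation"],s["joint_pos"],s["opening"])
p,d,W=cloud("wrist"); save(p,"w6.png"); q,d,W=bar("side")+(0,) if 0 else cloud("side")
print("jar band side"); 
for a in np.arange(.23,.31,.02):
    m=(np.hypot(W[...,0]-.472,W[...,1]-.16)<.035)&(W[...,2]>a)&(W[...,2]<a+.02); print(round(a,2),m.sum(),W[m].mean(0).round(4),W[m].min(0).round(3),W[m].max(0).round(3))
bar("side")
im=np.hstack([cv2.resize(p,(400,300)),cv2.resize(q[200:380,130:370],(400,300))]); save(im,"pair.png")
E
```

```text
[0.47124168 0.15849412 0.27716499] [-179.77701791    0.19710721   29.09617551] [ 10.39571427  -6.39592972 104.18436146   0.14930155  82.46978743
  71.28002294] 0.46821664944534125
jar band side
0.23 69 [0.4699 0.1765 0.2447] [0.453 0.164 0.239] [0.491 0.183 0.249]
0.25 139 [0.4702 0.1768 0.2597] [0.453 0.162 0.25 ] [0.491 0.184 0.27 ]
0.27 151 [0.4701 0.1764 0.2798] [0.453 0.156 0.27 ] [0.491 0.183 0.289]
0.29 120 [0.4758 0.1777 0.2991] [0.451 0.164 0.29 ] [0.494 0.188 0.31 ]
side bar n 193 rect c [0.5558 0.2092] [0.0147 0.0727] mean [0.5553 0.2116 0.1986] dir 119.54530280338874
```

View pics/pair.png

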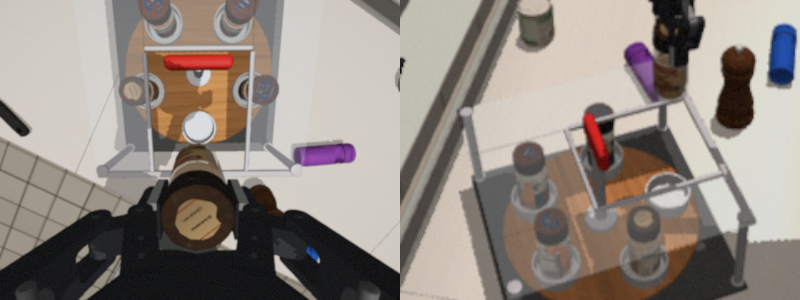

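The left image (wrist) shows the empty cup at (200,126), clicked in between the rails, with the jar held lid up at (198,215). The right image (side) shows the cup at (667,190) and the jar upright above it. I measure cup and jar in the same cameras before lowering.

```bash
cat > cup.py <<'E'
from h import *
def raycam(n,u,v,z):
    c=imaging.get_calibration(n); R=np.array(c["R"]);t=np.array(c["t"]);f=210/np.tan(np.radians(c["vertical_fov"])/2)
    o=-R.T@t; d=R.T@np.array([(u-c["cx"])/f,(v-c["cy"])/f,1]); return (o+d*(z-o[2])/d[2]).round(4)
def cup(n,u0,v0,w,h):
    p,d,W=cloud(n); g=cv2.cvtColor(p,cv2.COLOR_RGB2HSV); m=((g[...,1]<60)&(g[...,2]>(110 if n!="side" else 80))).astype(np.uint8)
    k=np.zeros_like(m); k[v0-h:v0+h,u0-w:u0+w]=1; m*=k
    a,l,st,ce=cv2.connectedComponentsWithStats(m); i=1+st[1:,4].argmax(); pts=np.argwhere(l==i)[:,::-1].astype(np.int32)
    e=cv2.fitEllipse(cv2.convexHull(pts)); print(n,st[i],np.round(e[0]+e[1],1),"rim",raycam(n,*e[0],.048))
if __name__=="__main__":
    cup("wrist",280,176,28,28); cup("side",290,314,22,16); cup("scene",222,0+300,1,1) if 0 else None
E
python3 cup.py
```

```text
wrist [ 255  155   48   48 1754] [278.4 179.4  47.4  48.8] rim [0.4731 0.1575 0.048 ]
side [268 298  44  32 900] [297.3 316.7  33.5  64.1] rim [0.4568 0.1651 0.048 ]
```

Cup centre is about (0.4725, 0.158) from the two wrist views 90° apart. The TCP is within 1.3 mm of it, so I lower through the window.

{"fn": "apply_moves", "kwargs": {"increments": [[[0.007,0.005,0.1],[0,0,0]],[[0.007,0.005,0.22],[0,0,0]],[[0.007,0.005,0.36],[0,0,0]],[[0.007,0.005,0.5],[0,0,0]],[[0.007,0.005,0.6],[0,0,0]]]}}

```text
clock: 25.2
position: [0.4714, 0.1594, 0.1859]
orientation: [-179.7, 0.2, 29.2]
force: [-0.9, 0.6, -0.9]
opening: 0.468
grasp_force: 40.9
```

{"fn": "apply_moves", "kwargs": {"increments": [[[0,0,0.12],[0,0,0]],[[0,0,0.25],[0,0,0]],[[0,0,0.38],[0,0,0]],[[0,0,0.5],[0,0,0]],[[0,0,0.54],[0,0,0]]]}}

```text
clock: 25.62
position: [0.4696, 0.1594, 0.1038]
orientation: [-179.7, 0.4, 29.2]
force: [-1.0, -0.9, -1.1]
opening: 0.468
grasp_force: 40.9
```

{"fn": "apply_moves", "kwargs": {"increments": [[[0,0,0],[0,0,0]],[[0,0,0],[0,0,0]],[[0,0,0],[0,0,0]],[[0,0,0],[0,0,0]]]}}

```text
clock: 25.95
position: [0.4734, 0.1603, 0.1084]
orientation: [-179.8, -0.0, 29.2]
force: [-0.7, 0.5, -0.5]
opening: 0.466
grasp_force: 40.9
```

```bash
python3 - <<'E'
from h import *
s=env.state(); print(s["position"],s["orientation"],s["opening"],s["force"])
plan([(np.array([.4725,.1583,.075]),rot(29.3))])
p,d,W=cloud("side"); q,d,_=cloud("wrist"); im=np.hstack([cv2.resize(q,(400,300)),cv2.resize(p[225:345,210:370],(400,300))]); save(im,"pair2.png")
E
```

```text
[0.47335286 0.16033808 0.10839494] [-1.79821500e+02 -4.07760515e-02  2.91881601e+01] 0.4663136808612668 [-0.70401856  0.49734474 -0.52066136]
sh [-0.012  0.01   0.223] tu [-0.001  -0.0002 -0.0006]
```

View pics/pair2.png

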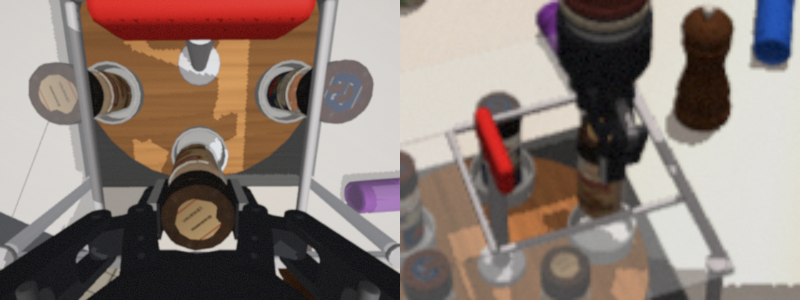

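The views show the jar inside the window, just above the cup (side: jar bottom at (598,212), cup centre at (600,225)). I apply the small correction and lower it in.

{"fn": "apply_moves", "kwargs": {"increments": [[[-0.012,0.012,0.02],[0,0,0]],[[-0.012,0.012,0.08],[0,0,0]],[[-0.012,0.012,0.14],[0,0,0]],[[-0.012,0.012,0.19],[0,0,0]],[[-0.012,0.012,0.22],[0,0,0]]]}}

```text
clock: 26.47
position: [0.4696, 0.1575, 0.0716]
orientation: [-179.7, 0.3, 29.2]
force: [-0.2, 0.6, -1.5]
opening: 0.468
grasp_force: 40.9
```

{"fn": "apply_moves", "kwargs": {"increments": [[[0,0,0.01],[0,0,0]],[[0,0,0.02],[0,0,0]],[[0,0,0.03],[0,0,0]],[[0,0,0.03],[0,0,0]],[[0,0,0.03],[0,0,0]]]}}

```text
clock: 26.88
position: [0.4714, 0.1578, 0.0695]
orientation: [-179.8, 0.1, 29.2]
force: [0.1, 2.0, -0.7]
opening: 0.465
grasp_force: 40.9
```

{"fn": "apply_moves", "kwargs": {"increments": [[[0,0,0.008],[0,0,0]],[[0,0,0.015],[0,0,0]],[[0,0,0.015],[0,0,0]],[[0,0,0.015],[0,0,0]]]}}

```text
clock: 27.22
position: [0.471, 0.1577, 0.067]
orientation: [-179.8, 0.1, 29.2]
force: [0.2, 0.0, -0.9]
opening: 0.463
grasp_force: 40.9
```

{"fn": "apply_moves", "kwargs": {"increments": [[[0,0,0.007],[0,0,0]],[[0,0,0.014],[0,0,0]],[[0,0,0.014],[0,0,0]],[[0,0,0.014],[0,0,0]]]}}

```text
clock: 27.55
position: [0.4716, 0.1579, 0.066]
orientation: [-179.8, 0.1, 29.2]
force: [-1.6, 0.4, 5.4]
opening: 0.466
grasp_force: 41.4
```

Contact at a TCP height of 0.066 matches the predicted seat of 0.0655. Next, release and retract straight up.

{"fn": "apply_moves", "kwargs": {"increments": [[[0,0,0],[0,0,0]],[[0,0,0],[0,0,0]],[[0,0,0],[0,0,0]],[[0,0,0],[0,0,0]],[[0,0,0],[0,0,0]]], "hand": 60}}

```text
clock: 27.97
position: [0.4709, 0.1577, 0.0647]
orientation: [-179.8, 0.1, 29.2]
force: [0.2, 0.9, -0.6]
opening: 0.7
grasp_force: 0.0
```

{"fn": "apply_moves", "kwargs": {"increments": [[[0,0,-0.1],[0,0,0]],[[0,0,-0.25],[0,0,0]],[[0,0,-0.45],[0,0,0]],[[0,0,-0.7],[0,0,0]],[[0,0,-0.95],[0,0,0]]]}}

```text
clock: 28.38
position: [0.4705, 0.1572, 0.2077]
orientation: [-179.7, 0.3, 29.2]
force: [1.1, 0.5, -0.1]
opening: 0.7
grasp_force: 0.0
```

{"fn": "apply_moves", "kwargs": {"increments": [[[-0.1,0,-0.2],[0,0,0]],[[-0.2,0,-0.4],[0,0,0]],[[-0.2,0,-0.5],[0,0,0]],[[-0.2,0,-0.5],[0,0,0]],[[-0.2,0,-0.5],[0,0,0]]]}}

```text
clock: 28.8
position: [0.4463, 0.1427, 0.2831]
orientation: [-179.8, 0.0, 29.2]
force: [0.6, 0.1, 0.2]
opening: 0.703
grasp_force: 0.0
```

```bash
python3 - <<'E'
from h import *
s=env.state(); print(s["clock"],s["position"],s["opening"],s["force"])
for n in("side","scene","wrist"):
    p,W,m=jarcloud(n,(.4725,.158),.03,(.1,.17)); t=W[m]; k=t[(t[:,2]>.122)&(t[:,2]<.141)]; print(n,len(t),"z",np.percentile(t[:,2],[50,90,97]).round(4), cv2.minEnclosingCircle(k[:,:2].astype(np.float32)) if len(k)>5 else "")
    if n!="scene": bar(n)
    b,d,W0=(None,None,np.load(n+".npz")["W"]) if n!="wrist" else (0,0,0)
    if n!="wrist":
        for nm,(x,y,z) in dict(ramekin=(.496,-.436,.02),mill=(.398,-.015,.08),salt=(.689,-.285,.05),tin=(.72,-.11,.04)).items():
            r=[]
            for Q in(W0,W):
                mm=(np.hypot(Q[...,0]-x,Q[...,1]-y)<.06)&(Q[...,2]>.015)&(Q[...,2]<.16); r.append(np.median(Q[mm],0).round(3) if mm.any() else None)
            print(nm,r)
E
```

```text
28.8 [0.44626488 0.14266096 0.28307903] 0.7026710599133619 [0.55593878 0.10399895 0.24830932]
side 376 z [0.1288 0.1327 0.1342] ((0.47344890236854553, 0.1622854769229889), 0.02135172300040722)
side bar n 191 rect c [0.5561 0.2091] [0.0144 0.0749] mean [0.5555 0.2114 0.1987] dir 119.34931161679125
ramekin [array([ 0.496, -0.436,  0.028]), None]
mill [array([ 0.401, -0.015,  0.089]), array([ 0.401, -0.015,  0.087])]
salt [array([ 0.694, -0.283,  0.052]), array([ 0.694, -0.282,  0.053])]
tin [array([ 0.738, -0.137,  0.052]), array([ 0.738, -0.138,  0.052])]
scene 268 z [0.1298 0.1352 0.1369] ((0.47010838985443115, 0.15970578789710999), 0.022603431716561317)
ramekin [array([ 0.497, -0.435,  0.029]), array([ 0.495, -0.434,  0.029])]
mill [array([ 0.391, -0.017,  0.088]), array([ 0.391, -0.018,  0.085])]
salt [array([ 0.689, -0.285,  0.055]), array([ 0.683, -0.289,  0.041])]
tin [array([ 0.731, -0.141,  0.051]), array([ 0.732, -0.141,  0.053])]
wrist 1247 z [0.1326 0.1337 0.1341] ((0.47054213285446167, 0.15835373103618622), 0.020255597308278084)
wrist bar n 2088 rect c [0.5545 0.2035] [0.0132 0.0731] mean [0.5538 0.2032 0.2003] dir 119.54359406955919
```

The jar top is at 133 mm (28 + 105), about 2 mm from the cup's centre. The bar is still at 119.4° and the bystanders are unmoved. Handing in.

```bash
python3 -c "
from plant import env
print(env.sign_off())"
```

```text
the job is handed in; nothing more can be done
None
```

The job is handed in, with no verdict shown yet: my last camera check had the empty cup clicked in under the window, the jar upright and seated about 2 mm from the cup's centre, and the four bystanders where they started.

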